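# Tighten a trolling reel's lock ring with a pin spanner

## Task

The lock ring on the bronze trolling reel has worked loose. Take the pin spanner from its pine rest, feel both prongs into the ring's two holes before you turn anything, and turn the ring clockwise (seen from above) until it comes up against its stop, without pressing hard or forcing it. Then put the spanner back in the slot of its rest as you found it, and leave the other things on the bench alone.

Things in the scene. Friction and masses are not known exactly. Their poses are not given: they have to be found in the camera images.
- reel: Bronze trolling reel, fixed, lying on its side on an oak pad 150 x 150 x 15 mm; round side plates 124 mm across, upper one's top 58 mm above the bench. Origin: on the reel's vertical axis at bench height, z up. Its brake lever (fixed) sticks out 108 mm from the axis along the reel's own -x, top 72 mm above the bench.
- ring_centre (a point): Centre of the upper face of the brass lock ring on the reel, on the reel's axis, 68 mm above the bench; axes are the reel's (it does not turn with the ring). The ring is 62 mm across; its rim, 5.5 mm wide, stands 2 mm above the face. Over 60 N in all from the prongs spoils it (1.2 N m of twist).
- hole_floor (a point): Point on the ring's axis level with the floors of its two holes (9 mm below the face). Holes: 8 mm diameter, 1 mm chamfer, opposite one another, 20 mm from the axis. The line through them, counter-clockwise from the reel's x, is at 0.45 - (joint lock_ring) + c rad; c is an unknown constant from -0.3 to 0.3, so feel for them: rub the prong tips on the face at about 5 N till they drop in.
- lock_ring (a joint): Turn of the lock ring, rad: grows clockwise seen from above, from 0 (loosest) to 0.9 (against its hard stop: tight). Starts between 0 and 0.35. It turns with a drag of about 0.25 N m and stays where it is left; prongs rubbing on the face at 5 N do not turn it.
- spanner: Steel pin spanner, loose, 0.2 to 0.32 kg. Origin midway between its two prong tips; x along the line of the prongs, z up to the grip; a half turn about z looks the same. Prongs: 6 mm diameter, 12 mm long, centres 20 mm either side of the origin along x, tips at z = 0. Crossbar 56 x 26 mm, z = 12 to 22 mm. Bottomed in the holes the origin is 9 mm below the ring's face; seated means over 5 mm.
- spanner_grip (a point): Grip point of the spanner, on its z axis 50 mm above the prong tips, in the upright grip blade: 40 mm long (spanner x), 12 mm thick (spanner y), from 22 to 72 mm above the tips. Pinch it across its thickness.
- rest_slot (a point): Middle of the slot in the spanner's pine rest, on its top face, 20 mm above the bench. The rest is fixed, 90 x 60 x 20 mm, x along the slot; slot 62 mm long, 12 mm wide, 14 mm deep. The parked spanner's crossbar lies across the slot, prongs hanging in it, its x along the slot (either way round), its origin 12 mm below this point.
- ferrule: Brass rod ferrule: upright tube, 22 mm outside diameter, 45 mm tall, origin at its foot. A bystander.
- net_gauge: Carved pine net gauge: flat stepped piece 133 mm long, 30 mm wide, 10 mm thick, lying flat. A bystander.
- lure_tin: Dull zinc lure tin, 93 x 63 x 28 mm. A bystander.
- tongs: Aluminium fish tongs, crossed arms, 170 mm long, lying flat, 12 mm high. A bystander.

How it is judged:
On the way, in this order (a step that is already met when the one before it is completed fails the run):
1. both prongs seated in the ring's holes (tips more than 5 mm below the face, centred within 4 mm), the ring not yet tight (z of spanner in the frame of ring_centre below -0.005 m and horizontal distance between spanner and ring_centre below 0.004 m and angle between spanner's own z axis and vertical below 0.12 rad and value of joint lock_ring below 0.6 rad), for 0.1 s.
2. the ring turned against its stop with the spanner still seated (z of spanner in the frame of ring_centre below -0.005 m and horizontal distance between spanner and ring_centre below 0.004 m and angle between spanner's own z axis and vertical below 0.12 rad and value of joint lock_ring above 0.85 rad), for 0.1 s.
At the end, for the whole second after the job is handed in: the lock ring is tight (joint above 0.85 of 0.9 rad), and the spanner stands at rest and released in its rest: origin within 12 mm of the slot's middle horizontally and 9 to 15 mm below the rest's top face, upright within 0.12 rad (value of joint lock_ring above 0.85 rad and z of spanner in the frame of rest_slot between -0.015 and -0.009 m and horizontal distance between spanner and rest_slot below 0.012 m and angle between spanner's own z axis and vertical below 0.12 rad and linear speed of spanner below 0.02 m/s); the robot touches nothing.
It fails at once if spanner forced on the ring: more than 60 N in all between them (contact force between spanner and lock_ring above 60 N).
It fails at once if ring turned (faster than 0.2 rad/s) while the prongs are not both at least 2 mm into its holes (not (z of spanner in the frame of ring_centre below -0.002 m and horizontal distance between spanner and ring_centre below 0.005 m) and (velocity of joint lock_ring above 0.2 rad/s or velocity of joint lock_ring below -0.2 rad/s)).
It fails at once if ring touched by the robot itself (contact force between any of the arm, the fingers and lock_ring above 1 N).
It fails at once if a bystander moved more than 15 mm (distance of any of ferrule, net_gauge, lure_tin, tongs from where it was at the start of the episode above 0.015 m).
It also fails if it takes over 72 s, if anything falls off the work surface, if the arm or the gripper's body presses on something with over 40 N, if the wrist force passes 120 N, or if a joint passes its speed limit or range.

## Robot

A 7-joint arm with a two-finger parallel gripper is mounted at the origin on the work surface. World frame = base frame: x ahead of the robot, y to its left, z up, the work surface at z = 0. Lengths are in m, angles in rad, forces in N, time in s.
With the tool pointing down it reaches from about 0.35 to 0.9 m from the base axis. Payload 8.1 kg.
Tool frame: the origin (TCP) lies on the centre line of the jaws, within the pads' length; the fingertips stand 14 mm ahead of it and the grasp point (between the pads) lies 5 mm behind it (arm.tip_reach is the distance from the TCP to the fingertips, in m); z points along the fingers, y is the direction in which the jaws open and shut (so a half turn about z gives the same grasp; the last joint's range is limited). The gripper opens to 92 mm and grips with 3 to 60 N. Pads are 19 mm wide; open, the fingers measure 130 mm over their backs; the gripper's body (75 mm by 190 mm) begins 47 mm behind the grasp point.
Start: joints at [-1.285, 0.434, 0.025, 1.573, -0.012, 1.134, -0.075], TCP at [0.237, 0.578, 0.241] pointing down, gripper open.
Joint ranges: [-2.62, 2.62], [-0.44, 2.09], [-1.27, 1.32], [0.08, 2.57], [-1.32, 4.46], [0.12, 2], [-2.74, 2.74]. Speed limits (rad/s): [2.22, 2.22, 3.01, 3.01, 3.14, 3.14, 3.14].

## Interface

Orientations are given as a rotation vector (axis times angle).
In Python, from cell import sensors, vision, arm, nets gives the robot as it stands.
- The arm moves only by the shell command python3 -m handwheel 'ROWS' [FORCE]. ROWS is JSON, a list of rows, each an object of numbers: "tx", "ty", "tz": the shift along the tool's x, y, z in cm; "wx", "wy", "wz": the turn, a rotation vector about the tool's x, y, z in degrees; "claw": the opening, from 0 (shut) to 1 (fully open). A call has 1 to 12 rows; each row is the pose to reach, as a shift and turn from the pose commanded when the call began, along the tool's axes at that moment; what a row does not reach only later rows make up. A row lasts 1/12 s, in which the tool goes at most 41.7 mm and 7.16 degrees, less where a joint would pass 70% of its speed; a pose out of reach is approached as far as the arm can. A call with a gripper value outside its range is refused whole. The fingers move at their own pace and stop on an object; FORCE is the grip in N (left out, the last holds). Time passes only in rows, so rows that repeat a pose let the fingers close. It gives the time, the measured TCP pose, the force and the opening at its end, in the units of the state.
- sensors.observe(): the state, without advancing time (a new reading comes with each control period).
- vision.get_image(name): name is "scene" or "top" or "wrist"; returns (picture, depth): 480x640x3 uint8, blue, green, red; 480x640 float32, m along the optical axis (not along the pixel's ray), 0 where there is no reading.
- vision.camera_model(name): a dict with "K" (3x3 intrinsics, pixels), "xyz" and "attitude" of the camera in the world; the wrist camera has in their place "hand_eye" (4x4, takes a point from camera to tool coordinates, whose origin is the TCP and whose axes are the flange's). Camera axes: x right, y down, z forward; pixel columns grow to the right and rows downward; lengths in m; the calibration is good to about 2 mm. The wrist camera is an equidistant fisheye: a pixel r from the principal point sees the ray r / f radians off the axis. A picture is of the moment at which its call begins: read the wrist's pose just before it. camera_model takes no time and is no camera call.
- arm.sign_off(): hands the job in, once; it reports no verdict.
Trained networks look in the newest picture that a camera, given by its name, has taken for a name from the list of things; names that differ only in an ending like _2 or _b are one class to them, and where a whole thing is asked for, a point or a joint stands for the part that bears it (a point fixed in the world has none). Each returns a list of dicts, best first, with "score" (0 to 1); they miss things now and then, are a little off and sometimes report something else, mostly with a low value. They report only what shows in the picture. A call takes as long as a camera call.
- nets.cut_out(label, camera): "region" (480x640 bool, what is visible of it) and "uv" ([column, row] in pixels, amid what is visible of it).
The state is a dict: "clock": time; "joints": joint angles; "dq": joint speeds; "joint_efforts": joint torques, N m; "position": TCP position; "ee_rot": TCP orientation; "force": force on the tool from outside, world axes, zero at the start; "ft_torque": the same for the moment, N m; "width": opening from 0.0 (shut) to 1.0 (fully open).
Only numpy, scipy, OpenCV 4.12 (cv2) and the standard library are available. Lean on these libraries where they do the work, as an engineer would, in place of code of your own. Each camera call takes 0.05 s, during which the arm holds its last target.

## Working session

There is one attempt and no reset: what is moved stays moved. The work goes in short steps, Python scripts to look and compute and a shell command to move; the robot and the scene stay as the last step left them, time stands still between calls to the robot, and variables do not carry over. Pictures are saved under pics/ and viewed, and the job is handed in when it is done.

```bash
ls; mkdir -p pics; python3 - <<'E'
from cell import sensors, vision, arm, nets
import cv2, numpy as np
s=sensors.observe(); print(s)
for n in ["scene","top"]:
    p,d=vision.get_image(n); cv2.imwrite(f"pics/{n}0.png",p); np.save(f"pics/{n}0.npy",d)
    m=vision.camera_model(n); print(n,m)
    for l in ["reel","spanner","rest_slot","ferrule","net_gauge","lure_tin","tongs","lock_ring"]:
        try:
            r=nets.cut_out(l,n); print(l,[(round(x["score"],2),x["uv"],int(x["region"].sum())) for x in r[:3]])
        except Exception as e: print(l,e)
print(vision.camera_model("wrist"))
E
```

```text
pics
{'clock': 0.0, 'joints': array([-1.28455845,  0.43521781,  0.02498641,  1.57410344, -0.01158852,
        1.13393767, -0.07507736]), 'dq': array([-0.00073368,  0.00103728, -0.00054027,  0.00031958,  0.00022289,
        0.00025969, -0.00052084]), 'joint_efforts': array([-2.81824987e-04, -6.67852592e+01,  9.84819867e-01, -3.14465654e+01,
       -6.06515980e-02,  4.29528148e-02,  1.47292603e-04]), 'position': array([0.23682763, 0.57788239, 0.23994584]), 'ee_rot': array([-6.07001300e-01, -3.08225003e+00,  2.37960069e-03]), 'force': array([ 0.01707124, -0.14096229, -0.37116853]), 'ft_torque': array([-0.03142612,  0.00370215,  0.01839077]), 'width': 1.0001156262739714}
scene {'K': array([[584.44216338,   0.        , 315.83058938],
       [  0.        , 584.44216338, 240.0404703 ],
       [  0.        ,   0.        ,   1.        ]]), 'xyz': array([ 1.02717939, -0.59309395,  0.80139557]), 'attitude': array([-2.2907659 , -0.68117935,  0.30430575])}
reel [(0.73, [307.3, 207.8], 4172), (0.41, [242.1, 326.3], 1369)]
spanner [(0.73, [236.5, 308.3], 893)]
rest_slot [(0.81, [241.4, 325.4], 1418
[... 742 characters left out ...]
[276.0, 309.7], 739), (0.55, [354.3, 204.0], 1241)]
tongs [(0.63, [184.4, 260.3], 604)]
lock_ring [(0.88, [277.5, 309.2], 757), (0.28, [185.9, 261.7], 678), (0.25, [413.0, 275.5], 331)]
{'K': array([[371.64829954,   0.        , 318.16377863],
       [  0.        , 371.64829954, 236.820136  ],
       [  0.        ,   0.        ,   1.        ]]), 'hand_eye': array([[-2.34882432e-04, -9.59033151e-01, -2.83293771e-01,
         7.75127578e-02],
       [ 9.99999972e-01, -2.24474396e-04, -6.92003861e-05,
         2.48254471e-04],
       [ 2.77326618e-06, -2.83293779e-01,  9.59033177e-01,
        -1.44267684e-01],
       [ 0.00000000e+00,  0.00000000e+00,  0.00000000e+00,
         1.00000000e+00]])}
```

View pics/top0.png

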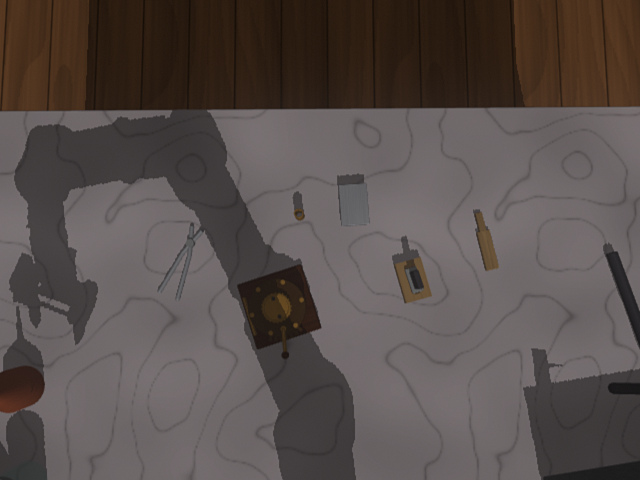

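View pics/scene0.png

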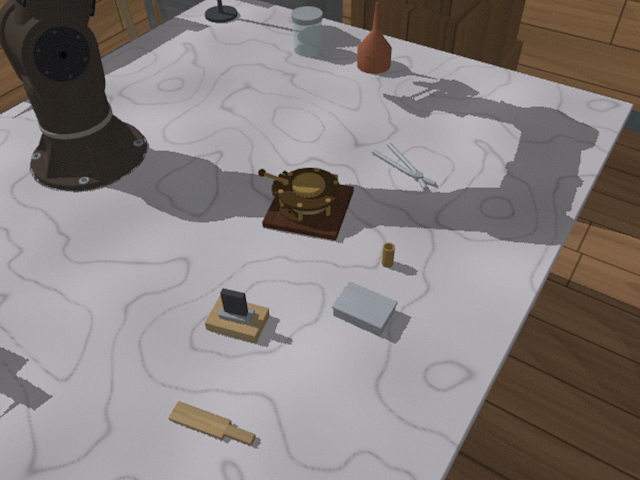

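The top view shows the rest with the spanner at about (411,279), the reel at (279,305) with its ring at (277,308), and the lever pointing towards (285,355). The tongs, ferrule, tin and gauge are well clear of these.

```bash
cat > h.py <<'E'
from cell import sensors, vision, arm, nets
import cv2, numpy as np
from scipy.spatial.transform import Rotation as R
def cloud(n,d):
    m=vision.camera_model(n);K=m["K"]
    v,u=np.mgrid[0:480,0:640]
    P=np.stack([(u-K[0,2])/K[0,0]*d,(v-K[1,2])/K[1,1]*d,d],-1)
    return P@R.from_rotvec(m["attitude"]).as_matrix().T+m["xyz"]
def rect(P):
    r=cv2.minAreaRect((P[:,:2]*1000).astype(np.float32)); return [np.round(x,1) for x in (r[0],r[1],r[2])]
def tool():
    s=sensors.observe(); return s,s["position"],R.from_rotvec(s["ee_rot"])
E
python3 - <<'E'
from h import *
for n in ["top","scene"]:
    d=np.load(f"pics/{n}0.npy"); W=cloud(n,d); ok=d>0
    print(n,"table z",np.median(W[ok][:,2]))
    # neighbourhoods
    for nm,c,rad,bands in [("rest",(0.50,-0.19),.07,[(.015,.025),(.03,.04),(.06,.1)]),("reel",(0.43,0.11),.13,[(.01,.02),(.05,.063),(.063,.069),(.069,.08)])]:
        m0=ok&(np.hypot(W[...,0]-c[0],W[...,1]-c[1])<rad)
        for a,b in bands:
            m=m0&(W[...,2]>a)&(W[...,2]<b)
            if m.sum()>5:
                P=W[m]; print(nm,a,b,m.sum(),P.mean(0).round(4),rect(P))
E
```

```text
top table z 0.0008591368140438149
rest 0.015 0.025 297 [ 0.5473 -0.1879  0.0214] [array([ 552.7, -190.5]), array([37.6, 60.4]), np.float64(15.2)]
rest 0.03 0.04 45 [ 0.558  -0.186   0.0321] [array([ 560.9, -189.7]), array([18.8, 25.4]), np.float64(15.2)]
rest 0.06 0.1 38 [ 0.5644 -0.1875  0.0795] [array([ 565.1, -188.7]), array([11.1, 12.6]), np.float64(17.0)]
reel 0.01 0.02 779 [0.4787 0.0875 0.0162] [array([502.8, 108.4]), array([110.8, 150.2]), np.float64(17.7)]
reel 0.05 0.063 1555 [0.5065 0.1124 0.0594] [array([505.1, 114.2]), array([121.9, 107.6]), np.float64(89.7)]
reel 0.063 0.069 360 [0.5043 0.1099 0.0668] [array([496.2, 120.6]), array([110.6, 136.5]), np.float64(70.9)]
reel 0.069 0.08 525 [0.5115 0.1115 0.0712] [array([485.1, 117.1]), array([ 61.4, 135.9]), np.float64(86.4)]
scene table z 5.511276728642489e-05
rest 0.015 0.025 307 [ 0.5472 -0.203   0.0203] [array([ 549.9, -192.8]), array([32.4, 60.7]), np.float64(16.1)]
rest 0.03 0.04 43 [ 0.563  -0.1971  0.0325] [array([ 561.4, -198.2]), array([11.3, 15.9]), np.float64(86.9)]
rest 0.06 0.1 75 [ 0.5654 -0.1922  0.075 ] [array([ 565.1, -189.5]), array([ 9.7, 15. ]), np.float64(6.6)]
reel 0.01 0.02 605 [0.4956 0.0495 0.0152] [array([498.2,  56.3]), array([ 76.1, 103.3]), np.float64(85.4)]
reel 0.05 0.063 1263 [0.5083 0.1021 0.0584] [array([507.6, 115.3]), array([130.5, 126. ]), np.float64(62.0)]
reel 0.063 0.069 456 [0.5062 0.1074 0.067 ] [array([490.4,  99.2]), array([129.7,  78.9]), np.float64(35.6)]
reel 0.069 0.08 276 [0.5143 0.11   0.0704] [array([485.8, 115.2]), array([ 62.5, 134.4]), np.float64(86.8)]
```

```bash
python3 - <<'E'
from h import *
for n in ["top","scene"]:
    d=np.load(f"pics/{n}0.npy"); W=cloud(n,d); ok=d>0
    for nm,c,rad,bands in [("rest",(0.57,-0.185),.07,[(.015,.026),(.028,.04),(.06,.1)]),("pad",(0.51,0.112),.13,[(.01,.02)]),("plate",(0.51,.112),.064,[(.055,.062)]),("ring",(0.512,.113),.035,[(.064,.0695),(.0695,.08)])]:
        m0=ok&(np.hypot(W[...,0]-c[0],W[...,1]-c[1])<rad)
        for a,b in bands:
            m=m0&(W[...,2]>a)&(W[...,2]<b)
            if m.sum()>5:
                P=W[m]; print(n,nm,a,b,m.sum(),P.mean(0).round(4),rect(P), cv2.minEnclosingCircle((P[:,:2]*1000).astype(np.float32)))
    # lever far
    m=ok&(W[...,2]>.06)&(W[...,2]<.08)&(np.hypot(W[...,0]-.512,W[...,1]-.113)<.12)&(np.hypot(W[...,0]-.512,W[...,1]-.113)>.07)
    print("lever",m.sum(),W[m].mean(0), )
p=cv2.imread("pics/top0.png")
cv2.imwrite("pics/z0.png",np.hstack([cv2.resize(p[250:360,225:335],(400,400),interpolation=2),cv2.resize(p[225:310,375:460],(400,400),interpolation=2)]))
E
```

```text
top rest 0.015 0.026 761 [ 0.5776 -0.1822  0.0216] [array([ 578. , -183.6]), array([89.8, 60.4]), np.float64(15.2)] ((577.596435546875, -183.03216552734375), 52.62942123413086)
top rest 0.028 0.04 149 [ 0.5787 -0.1793  0.0319] [array([ 578.3, -183.9]), array([55.9, 25.5]), np.float64(17.2)] ((578.86181640625, -185.170654296875), 29.372634887695312)
top rest 0.06 0.1 139 [ 0.5783 -0.1832  0.0792] [array([ 578.7, -184.3]), array([39.5, 13. ]), np.float64(17.1)] ((578.916015625, -185.39105224609375), 19.972579956054688)
top pad 0.01 0.02 1605 [0.5296 0.1044 0.0161] [array([521.5, 114.4]), array([150. , 150.2]), np.float64(17.8)] ((521.7045288085938, 114.20387268066406), 103.63268280029297)
top plate 0.055 0.062 1614 [0.5129 0.1117 0.0592] [array([514.3, 109.9]), array([124.6, 118.6]), np.float64(43.7)] ((511.64691162109375, 112.16769409179688), 63.26952362060547)
top ring 0.064 0.0695 253 [0.5192 0.1151 0.0679] [array([517.5, 113. ]), array([60.7, 55.5]), np.float64(59.0)] ((512.3866577148438, 111.70179748535156), 34.620384216308594)
top ring 0.0695 0.08 362 [0.5182 0.1128 0.0714] [arra
[... 738 characters left out ...]
0.0152] [array([521.4, 111.9]), array([151.3, 151.2]), np.float64(18.2)] ((522.3943481445312, 112.32166290283203), 103.83424377441406)
scene plate 0.055 0.062 1329 [0.5156 0.1049 0.0584] [array([513.3, 108.9]), array([126.5, 118.7]), np.float64(42.4)] ((510.1307373046875, 112.0272216796875), 63.89951705932617)
scene ring 0.064 0.0695 350 [0.5189 0.1122 0.0678] [array([517., 114.]), array([63.3, 56.7]), np.float64(71.5)] ((513.15771484375, 112.89543914794922), 34.113101959228516)
scene ring 0.0695 0.08 144 [0.5157 0.1135 0.0707] [array([518.7, 114.2]), array([60.4, 51.7]), np.float64(80.6)] ((517.9277954101562, 113.9204330444336), 30.72083282470703)
lever 76 [0.42872268 0.09262109 0.06701463]
```

View pics/z0.png

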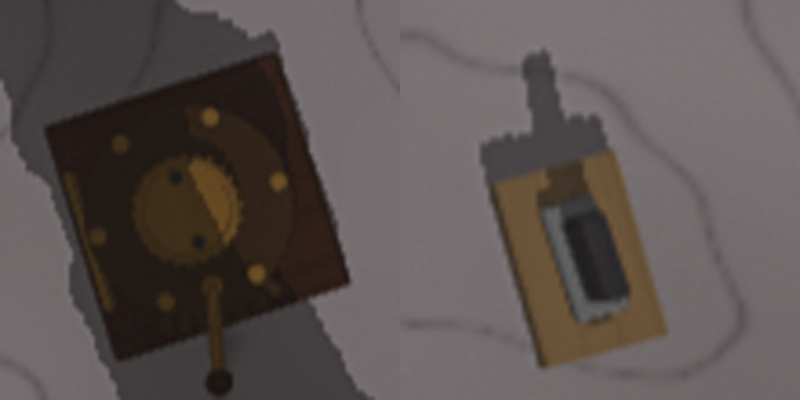

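```bash
python3 -m handwheel '[{"tx":-3.7,"ty":-2.7,"tz":0.5,"wz":-3.2,"claw":1},{"tx":-7.3,"ty":-5.4,"tz":1,"wz":-6.4,"claw":1},{"tx":-11,"ty":-8.1,"tz":1.5,"wz":-9.7,"claw":1},{"tx":-14.6,"ty":-10.7,"tz":2,"wz":-13,"claw":1},{"tx":-18.3,"ty":-13.4,"tz":2.5,"wz":-16,"claw":1},{"tx":-22,"ty":-16.1,"tz":3,"wz":-19,"claw":1},{"tx":-25.6,"ty":-18.8,"tz":3.5,"wz":-22.5,"claw":1},{"tx":-29.3,"ty":-21.5,"tz":4,"wz":-26,"claw":1},{"tx":-33,"ty":-24.2,"tz":4.5,"wz":-29,"claw":1},{"tx":-36.6,"ty":-26.9,"tz":5,"wz":-32,"claw":1},{"tx":-40.2,"ty":-29.6,"tz":5.5,"wz":-35.5,"claw":1},{"tx":-43.9,"ty":-32.2,"tz":6,"wz":-38.8,"claw":1}]'
python3 -m handwheel '[{"tx":0,"claw":1},{"tx":0},{"tx":0},{"tx":0},{"tx":0}]'
python3 - <<'E'
from h import *
s,p,r=tool(); print(p,r.as_matrix().round(3),s["joints"].round(2),s["clock"])
p,d=vision.get_image("wrist"); cv2.imwrite("pics/w1.png",p)
E
```

```text
[0.23695155 0.57836488 0.24075295] [[-0.925  0.379  0.   ]
 [ 0.379  0.925  0.   ]
 [-0.     0.    -1.   ]] [-1.28  0.43  0.02  1.57 -0.01  1.13 -0.08] 0.9invalid input
invalid input
```

View pics/w1.png

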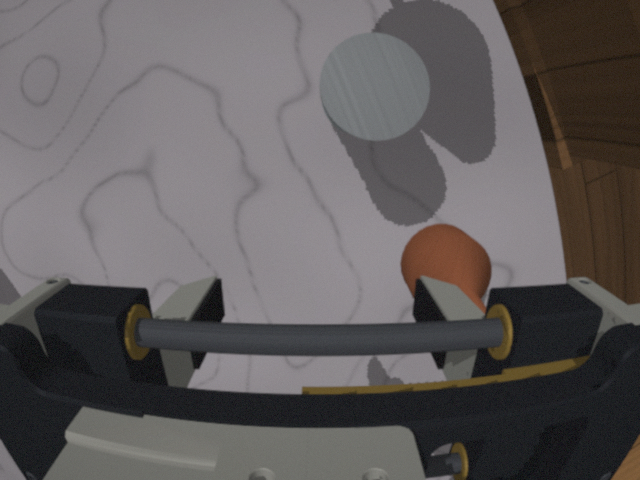

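The move was refused, so the wrist picture shows only the start area. I'll retry with every key in each row.

```bash
python3 -m handwheel '[{"tx":0,"ty":0,"tz":0,"wx":0,"wy":0,"wz":0,"claw":1}]'
python3 -m handwheel --help | head -20
```

```text
clock: 1.03
position: [0.2369, 0.5784, 0.2407]
ee_rot: [0.607, 3.082, 0.0]
force: [-0.3, 0.3, 0.2]
width: 1.001invalid input: not JSON, or not a number
```

```bash
python3 -m handwheel '[{"tx":-3.7,"ty":-2.7,"tz":0.5,"wx":0,"wy":0,"wz":-3.2,"claw":1},{"tx":-7.3,"ty":-5.4,"tz":1,"wx":0,"wy":0,"wz":-6.4,"claw":1},{"tx":-11,"ty":-8.1,"tz":1.5,"wx":0,"wy":0,"wz":-9.7,"claw":1},{"tx":-14.6,"ty":-10.7,"tz":2,"wx":0,"wy":0,"wz":-13,"claw":1},{"tx":-18.3,"ty":-13.4,"tz":2.5,"wx":0,"wy":0,"wz":-16,"claw":1},{"tx":-22,"ty":-16.1,"tz":3,"wx":0,"wy":0,"wz":-19,"claw":1},{"tx":-25.6,"ty":-18.8,"tz":3.5,"wx":0,"wy":0,"wz":-22.5,"claw":1},{"tx":-29.3,"ty":-21.5,"tz":4,"wx":0,"wy":0,"wz":-26,"claw":1},{"tx":-33,"ty":-24.2,"tz":4.5,"wx":0,"wy":0,"wz":-29,"claw":1},{"tx":-36.6,"ty":-26.9,"tz":5,"wx":0,"wy":0,"wz":-32,"claw":1},{"tx":-40.2,"ty":-29.6,"tz":5.5,"wx":0,"wy":0,"wz":-35.5,"claw":1},{"tx":-43.9,"ty":-32.2,"tz":6,"wx":0,"wy":0,"wz":-38.8,"claw":1}]'
python3 - <<'E'
from h import *
s,p,r=tool(); print(p,r.as_matrix().round(3),s["joints"].round(2),s["clock"])
E
```

```text
clock: 2.03
position: [0.4968, 0.1524, 0.1861]
ee_rot: [-0.456, 3.108, 0.0]
force: [0.8, 0.4, -0.7]
width: 1.004
[0.4968275  0.1523938  0.18606603] [[-0.958 -0.287  0.001]
 [-0.287  0.958  0.   ]
 [-0.001  0.    -1.   ]] [-0.44  0.32  0.06  1.9  -0.02  0.92  1.48] 2.0333
```

```bash
python3 -m handwheel '[{"tx":0,"ty":0,"tz":0,"wx":0,"wy":0,"wz":0,"claw":1},{"tx":0,"ty":0,"tz":0,"wx":0,"wy":0,"wz":0,"claw":1},{"tx":0,"ty":0,"tz":0,"wx":0,"wy":0,"wz":0,"claw":1},{"tx":0,"ty":0,"tz":0,"wx":0,"wy":0,"wz":0,"claw":1}]'
python3 - <<'E'
from h import *
s,p,r=tool(); print(p,r.as_matrix().round(3),s["joints"].round(2),s["clock"])
p,d=vision.get_image("wrist"); cv2.imwrite("pics/w2.png",p); np.save("pics/w2.npy",d)
np.savez("pics/w2s.npz",p=s["position"],r=s["ee_rot"])
E
```

```text
clock: 2.37
position: [0.4955, 0.1557, 0.1861]
ee_rot: [-0.454, 3.109, 0.001]
force: [-0.3, 0.3, 0.1]
width: 0.998
[0.49552036 0.15570659 0.18611191] [[-0.958 -0.286 -0.   ]
 [-0.286  0.958  0.001]
 [-0.     0.001 -1.   ]] [-0.45  0.32  0.06  1.9  -0.02  0.92  1.48] 2.3667
```

View pics/w2.png

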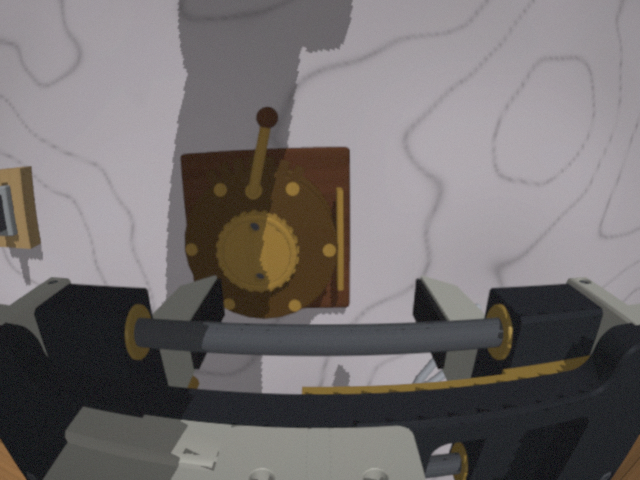

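The wrist view shows the ring at about (257,251), with dark holes near (254,226) and (260,275) and the lever knob at (267,117). I'll locate these more precisely.

```bash
cat >> h.py <<'E'
M=vision.camera_model("wrist")
def ray(uv,p,rv):
    uv=np.asarray(uv,float); K=M["K"]; dx=(uv[0]-K[0,2])/K[0,0]; dy=(uv[1]-K[1,2])/K[1,1]
    th=np.hypot(dx,dy); v=np.array([dx/th*np.sin(th),dy/th*np.sin(th),np.cos(th)]) if th>0 else np.array([0,0,1.])
    H=M["hand_eye"]; T=R.from_rotvec(rv).as_matrix()
    return T@H[:3,3]+p, T@(H[:3,:3]@v)
def onz(uv,z,p,rv):
    o,v=ray(uv,p,rv); return o+v*(z-o[2])/v[2]
E
python3 - <<'E'
from h import *
im=cv2.imread("pics/w2.png"); z=cv2.resize(im[200:300,207:307],(600,600),interpolation=cv2.INTER_CUBIC)
cv2.imwrite("pics/w2z.png",cv2.convertScaleAbs(z,alpha=1.8))
s=np.load("pics/w2s.npz"); p,r=s["p"],s["r"]
g=im.sum(2).astype(float)
hs=[]
for c in [(254,226),(260,275)]:
    y,x=np.mgrid[c[1]-7:c[1]+8,c[0]-7:c[0]+8]; w=np.clip(100-g[y,x],0,None); 
    uv=((w*x).sum()/w.sum(),(w*y).sum()/w.sum()); hs.append(onz(uv,.067,p,r)); print(uv,g[y,x].min(),hs[-1])
dd=hs[0]-hs[1]; print("hole sep",np.linalg.norm(dd),"ctr",(hs[0]+hs[1])/2,"ang",np.degrees(np.arctan2(dd[1],dd[0])))
lt=onz((267,117),.066,p,r); c=(hs[0]+hs[1])/2; e=c-lt; print("lever",lt,np.hypot(e[0],e[1]),np.degrees(np.arctan2(e[1],e[0])))
E
```

```text
(np.float64(nan), np.float64(nan)) 133.0 [0.49591769 0.1567131  0.067     ]
(np.float64(nan), np.float64(nan)) 139.0 [0.49591769 0.1567131  0.067     ]
hole sep 0.0 ctr [0.49591769 0.1567131  0.067     ] ang 0.0
lever [0.42220781 0.09718781 0.066     ] 0.09474389253531318 38.923021586660354<stdin>:9: RuntimeWarning: invalid value encountered in scalar divide
```

View pics/w2z.png

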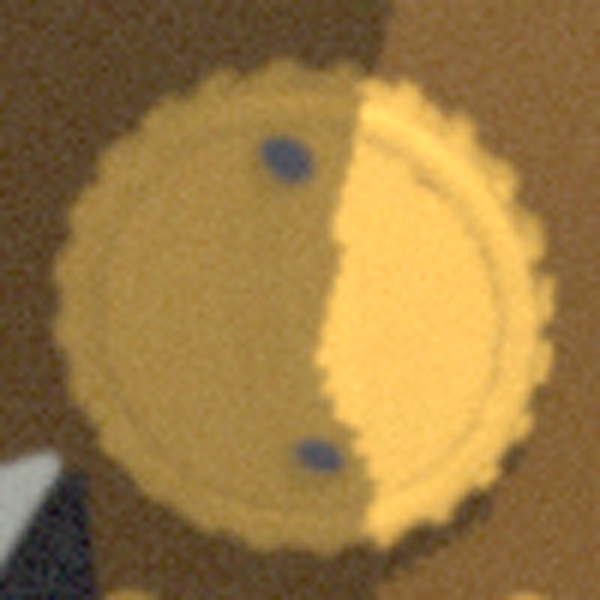

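```bash
python3 - <<'E'
from h import *
im=cv2.imread("pics/w2.png"); 
s=np.load("pics/w2s.npz"); p,r=s["p"],s["r"]
b=(im[...,0].astype(float)-im[...,2]); 
uvs=[]
for c in [(255,227),(260,276)]:
    y,x=np.mgrid[c[1]-5:c[1]+6,c[0]-6:c[0]+7]; w=np.clip(b[y,x]+10,0,None); uvs.append(((w*x).sum()/w.sum(),(w*y).sum()/w.sum()))
print(uvs)
# ring rim ellipse centre approx from zoom
for z in (.068,.066,.063,.059):
    a,q=[onz(u,z,p,r) for u in uvs]; d=a-q
    print(z,np.linalg.norm(d),(a+q)/2,np.degrees(np.arctan2(d[1],d[0])))
print("rim centre", onz((207+303/6,200+307/6),.070,p,r))
c=np.array([.521,.113])
for z in (.066,.069):
    l=onz((267,117),z,p,r); e=c-l[:2]; print(l,np.hypot(*e),np.degrees(np.arctan2(e[1],e[0])))
# depth-based
E
```

```text
[(np.float64(254.17241379310346), np.float64(225.99373040752351)), (np.float64(259.84285714285716), np.float64(275.5785714285714))]
0.068 0.039467532095596294 [0.51966005 0.11577935 0.068     ] -160.0210428991782
0.066 0.039768384250495656 [0.52040926 0.11563877 0.066     ] -160.0210428991782
0.063 0.04021966248284469 [0.52153307 0.1154279  0.063     ] -160.02104289917818
0.059 0.04082136679264341 [0.52303149 0.11514674 0.059     ] -160.02104289917818
rim centre [0.51867099 0.11627076 0.07      ]
[0.42220781 0.09718781 0.066     ] 0.10004959445498107 9.093350835638288
[0.42219835 0.09760806 0.069     ] 0.0999933844985685 8.85471983135605
```

```bash
python3 -m handwheel '[{"tx":0.2,"ty":-3.5,"tz":0.4,"wx":0,"wy":0,"wz":0,"claw":1},{"tx":0.3,"ty":-7,"tz":0.8,"wx":0,"wy":0,"wz":0,"claw":1},{"tx":0.5,"ty":-10.5,"tz":1.2,"wx":0,"wy":0,"wz":0,"claw":1},{"tx":0.7,"ty":-14,"tz":1.6,"wx":0,"wy":0,"wz":0,"claw":1},{"tx":0.9,"ty":-17.5,"tz":2,"wx":0,"wy":0,"wz":0,"claw":1},{"tx":1,"ty":-21,"tz":2.4,"wx":0,"wy":0,"wz":0,"claw":1},{"tx":1.2,"ty":-24.5,"tz":2.8,"wx":0,"wy":0,"wz":0,"claw":1},{"tx":1.4,"ty":-28,"tz":3.2,"wx":0,"wy":0,"wz":0,"claw":1},{"tx":1.6,"ty":-31.5,"tz":3.6,"wx":0,"wy":0,"wz":0,"claw":1},{"tx":1.7,"ty":-35,"tz":4,"wx":0,"wy":0,"wz":0,"claw":1},{"tx":1.7,"ty":-35,"tz":4,"wx":0,"wy":0,"wz":0,"claw":1},{"tx":1.7,"ty":-35,"tz":4,"wx":0,"wy":0,"wz":0,"claw":1}]'
python3 -m handwheel '[{"tx":0,"ty":0,"tz":0,"wx":0,"wy":0,"wz":0,"claw":1},{"tx":0,"ty":0,"tz":0,"wx":0,"wy":0,"wz":0,"claw":1}]'
python3 - <<'E'
from h import *
s,p,r=tool(); print(p,r.as_matrix().round(3),s["joints"].round(2),s["clock"])
p,d=vision.get_image("wrist"); cv2.imwrite("pics/w3.png",p); np.save("pics/w3.npy",d)
np.savez("pics/w3s.npz",p=s["position"],r=s["ee_rot"])
E
```

```text
clock: 3.42
position: [0.5794, -0.1872, 0.1456]
ee_rot: [0.448, -3.109, 0.001]
force: [-0.2, 0.5, -0.5]
width: 1.002
clock: 3.58
position: [0.5796, -0.1835, 0.1461]
ee_rot: [-0.456, 3.108, 0.002]
force: [0.2, 0.8, 0.2]
width: 0.997
[ 0.57961444 -0.18354056  0.14608845] [[-0.958 -0.287  0.   ]
 [-0.287  0.958  0.001]
 [-0.     0.001 -1.   ]] [ 0.12  0.5   0.15  1.74 -0.09  0.92  2.16] 3.5833
```

View pics/w3.png

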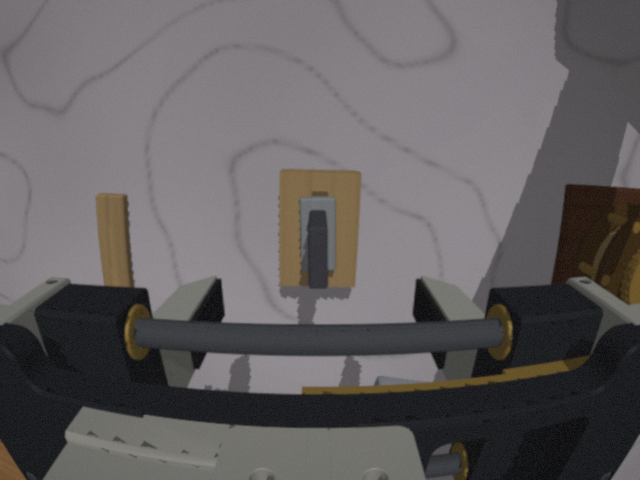

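```bash
python3 - <<'E'
from h import *
s=np.load("pics/w3s.npz"); p,r=s["p"],s["r"]
T=R.from_rotvec(r).as_matrix()
for n,uv,z in [("restTL",(281,170),.02),("restTR",(360,171),.02),("restBR",(355,288),.02),("restBL",(279,287),.02),("barTL",(301,197),.03),("barTR",(335,197),.03),("bladeTL",(309,211),.08),("bladeTR",(327,211),.08),("bladeBL",(308,287),.08),("bladeBR",(327,287),.08)]:
    w=onz(uv,z,p,r); print(n,w.round(4),"tool",(T.T@(w-p)).round(4))
E
```

```text
restTL [ 0.5411 -0.2225  0.02  ] tool [ 0.0482 -0.0263  0.126 ]
restTR [ 0.5252 -0.167   0.02  ] tool [0.0474 0.0314 0.1261]
restBR [ 0.6144 -0.1414  0.02  ] tool [-0.0454  0.0302  0.1261]
restBL [ 0.631  -0.1998  0.02  ] tool [-0.0445 -0.0305  0.1261]
barTL [ 0.5544 -0.2029  0.03  ] tool [ 0.0298 -0.0114  0.1161]
barTR [ 0.5475 -0.1797  0.03  ] tool [0.0298 0.0127 0.1161]
bladeTL [ 0.5516 -0.1966  0.08  ] tool [ 0.0306 -0.0046  0.0661]
bladeTR [ 0.5486 -0.1866  0.08  ] tool [0.0306 0.0059 0.0661]
bladeBL [ 0.5978 -0.1838  0.08  ] tool [-0.0174 -0.0055  0.0661]
bladeBR [ 0.5945 -0.1725  0.08  ] tool [-0.0174  0.0062  0.0661]
```

```bash
python3 -m handwheel '[{"tx":0.1,"ty":0.05,"tz":2,"wx":0,"wy":0,"wz":0,"claw":1},{"tx":0.1,"ty":0.05,"tz":4,"wx":0,"wy":0,"wz":0,"claw":1},{"tx":0.1,"ty":0.05,"tz":6,"wx":0,"wy":0,"wz":0,"claw":1},{"tx":0.1,"ty":0.05,"tz":7.5,"wx":0,"wy":0,"wz":0,"claw":1},{"tx":0.1,"ty":0.05,"tz":8.6,"wx":0,"wy":0,"wz":0,"claw":1},{"tx":0.1,"ty":0.05,"tz":9.3,"wx":0,"wy":0,"wz":0,"claw":1},{"tx":0.1,"ty":0.05,"tz":9.3,"wx":0,"wy":0,"wz":0,"claw":1},{"tx":0.1,"ty":0.05,"tz":9.3,"wx":0,"wy":0,"wz":0,"claw":1}]' && python3 -m handwheel '[{"tx":0,"ty":0,"tz":0,"wx":0,"wy":0,"wz":0,"claw":0.4},{"tx":0,"ty":0,"tz":0,"wx":0,"wy":0,"wz":0,"claw":0.3},{"tx":0,"ty":0,"tz":0,"wx":0,"wy":0,"wz":0,"claw":0.2},{"tx":0,"ty":0,"tz":0,"wx":0,"wy":0,"wz":0,"claw":0.1},{"tx":0,"ty":0,"tz":0,"wx":0,"wy":0,"wz":0,"claw":0},{"tx":0,"ty":0,"tz":0,"wx":0,"wy":0,"wz":0,"claw":0},{"tx":0,"ty":0,"tz":0,"wx":0,"wy":0,"wz":0,"claw":0},{"tx":0,"ty":0,"tz":0,"wx":0,"wy":0,"wz":0,"claw":0},{"tx":0,"ty":0,"tz":0,"wx":0,"wy":0,"wz":0,"claw":0},{"tx":0,"ty":0,"tz":0,"wx":0,"wy":0,"wz":0,"claw":0}]' 55
python3 - <<'E'
from h import *
s,p,r=tool(); print(p,r.as_matrix().round(4),s["force"].round(2),s["ft_torque"].round(3),s["width"]*92)
E
```

```text
clock: 4.3
position: [0.5785, -0.1855, 0.0533]
ee_rot: [-0.452, 3.109, 0.0]
force: [0.1, -0.6, 0.1]
width: 1.0
clock: 5.13
position: [0.5782, -0.1859, 0.0529]
ee_rot: [0.451, -3.109, -0.0]
force: [-0.1, 0.9, -0.3]
width: 0.32
[ 0.57816505 -0.18594214  0.05294264] [[-9.587e-01 -2.843e-01 -0.000e+00]
 [-2.843e-01  9.587e-01  1.000e-04]
 [ 0.000e+00  1.000e-04 -1.000e+00]] [-0.06  0.9  -0.27] [ 0.047 -0.011  0.008] 29.454762079627447
```

Still closing at 29 mm (no contact yet).

```bash
python3 -m handwheel '[{"tx":0,"ty":0,"tz":0,"wx":0,"wy":0,"wz":0,"claw":0},{"tx":0,"ty":0,"tz":0,"wx":0,"wy":0,"wz":0,"claw":0},{"tx":0,"ty":0,"tz":0,"wx":0,"wy":0,"wz":0,"claw":0},{"tx":0,"ty":0,"tz":0,"wx":0,"wy":0,"wz":0,"claw":0},{"tx":0,"ty":0,"tz":0,"wx":0,"wy":0,"wz":0,"claw":0},{"tx":0,"ty":0,"tz":0,"wx":0,"wy":0,"wz":0,"claw":0},{"tx":0,"ty":0,"tz":0,"wx":0,"wy":0,"wz":0,"claw":0}]' 55
python3 - <<'E'
from h import *
s,p,r=tool(); print(p,r.as_matrix().round(4),s["force"].round(2),s["ft_torque"].round(3),s["width"]*92)
E
```

```text
clock: 5.72
position: [0.5781, -0.1858, 0.0529]
ee_rot: [0.451, -3.109, -0.0]
force: [-0.1, 1.1, 0.1]
width: 0.131
[ 0.5781395  -0.18578842  0.05292268] [[-9.587e-01 -2.844e-01 -1.000e-04]
 [-2.844e-01  9.587e-01  2.000e-04]
 [ 1.000e-04  2.000e-04 -1.000e+00]] [-0.1   1.11  0.15] [ 0.284  0.063 -0.021] 12.040556499813146
```

Gripped at 12.0 mm, the blade thickness. Next I lift the spanner and look at it.

```bash
python3 -m handwheel '[{"tx":0,"ty":0,"tz":-0.7,"wx":0,"wy":0,"wz":0,"claw":0},{"tx":0,"ty":0,"tz":-2,"wx":0,"wy":0,"wz":0,"claw":0},{"tx":0,"ty":0,"tz":-4,"wx":0,"wy":0,"wz":0,"claw":0},{"tx":0,"ty":0,"tz":-6,"wx":0,"wy":0,"wz":0,"claw":0},{"tx":0,"ty":0,"tz":-8,"wx":0,"wy":0,"wz":0,"claw":0},{"tx":0,"ty":0,"tz":-9.7,"wx":0,"wy":0,"wz":0,"claw":0},{"tx":0,"ty":0,"tz":-10.7,"wx":0,"wy":0,"wz":0,"claw":0},{"tx":0,"ty":0,"tz":-10.7,"wx":0,"wy":0,"wz":0,"claw":0},{"tx":0,"ty":0,"tz":-10.7,"wx":0,"wy":0,"wz":0,"claw":0}]'
python3 - <<'E'
from h import *
s,p,r=tool(); print(p,r.as_matrix().round(4),s["force"].round(2),s["ft_torque"].round(3),s["width"]*92)
p,d=vision.get_image("wrist"); cv2.imwrite("pics/w4.png",p); np.save("pics/w4.npy",d)
np.savez("pics/w4s.npz",p=s["position"],r=s["ee_rot"])
E
```

```text
clock: 6.47
position: [0.5781, -0.186, 0.16]
ee_rot: [-0.451, 3.109, -0.0]
force: [0.1, -1.1, -3.6]
width: 0.129
[ 0.57813891 -0.18597867  0.15998857] [[-9.588e-01 -2.842e-01  5.000e-04]
 [-2.842e-01  9.588e-01 -1.000e-04]
 [-4.000e-04 -2.000e-04 -1.000e+00]] [ 0.08 -1.1  -3.64] [ 0.067  0.011 -0.025] 11.826652945020648
```

View pics/w4.png

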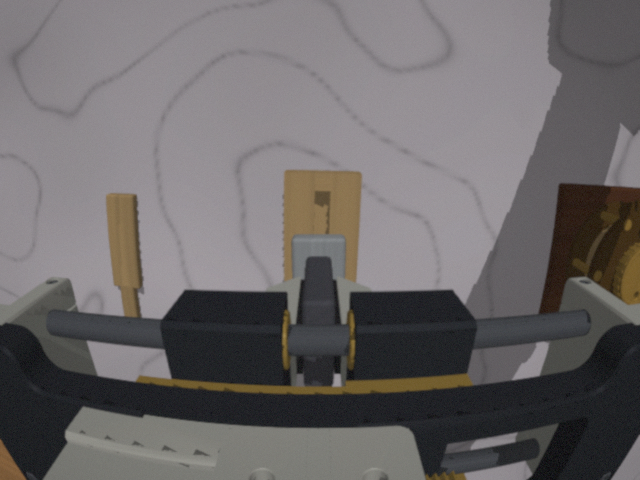

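The spanner is held. The crossbar's far edge is at row 236, columns 293–345, and the slot's end shows at (321,195).

```bash
python3 - <<'E'
from h import *
s=np.load("pics/w4s.npz"); p,r=s["p"],s["r"]; T=R.from_rotvec(r).as_matrix()
for uv in [(293,236.5),(319,236.5),(345,236.5),(306,257),(332,257)]:
    zt=.0229 if uv[1]<250 else -.027
    w=onz(uv,p[2]-zt,p,r); print(uv,(T.T@(w-p)).round(4))
for uv in [(284,170),(361,171),(314,192),(329,192)]:
    w=onz(uv,.02,p,r); print(uv,w.round(4),(T.T@(w-p)).round(4))
E
```

```text
(293, 236.5) [ 0.0279 -0.0111  0.0229]
(319, 236.5) [0.0279 0.0011 0.0229]
(345, 236.5) [0.0279 0.0133 0.0229]
(306, 257) [ 0.0355 -0.0033 -0.027 ]
(332, 257) [ 0.0355  0.0054 -0.027 ]
(284, 170) [ 0.5407 -0.2236  0.02  ] [ 0.0466 -0.0254  0.14  ]
(361, 171) [ 0.5246 -0.1667  0.02  ] [0.0459 0.0337 0.14  ]
(314, 192) [ 0.5508 -0.1967  0.02  ] [ 0.0293 -0.0024  0.14  ]
(329, 192) [ 0.5475 -0.1855  0.02  ] [0.0293 0.0092 0.14  ]
```

```bash
python3 -m handwheel '[{"tx":-0.2,"ty":2,"tz":0,"wx":0,"wy":0,"wz":0,"claw":0},{"tx":-0.5,"ty":5,"tz":0,"wx":0,"wy":0,"wz":-0.5,"claw":0},{"tx":-0.8,"ty":8.5,"tz":0,"wx":0,"wy":0,"wz":-1,"claw":0},{"tx":-1.2,"ty":12,"tz":0,"wx":0,"wy":0,"wz":-1.5,"claw":0},{"tx":-1.5,"ty":15.5,"tz":0,"wx":0,"wy":0,"wz":-2,"claw":0},{"tx":-1.9,"ty":19,"tz":0,"wx":0,"wy":0,"wz":-2.5,"claw":0},{"tx":-2.2,"ty":22.5,"tz":0,"wx":0,"wy":0,"wz":-3,"claw":0},{"tx":-2.6,"ty":26,"tz":0,"wx":0,"wy":0,"wz":-3.5,"claw":0},{"tx":-2.8,"ty":28.5,"tz":0,"wx":0,"wy":0,"wz":-3.5,"claw":0},{"tx":-3,"ty":30.4,"tz":0,"wx":0,"wy":0,"wz":-3.5,"claw":0},{"tx":-3,"ty":30.4,"tz":0,"wx":0,"wy":0,"wz":-3.5,"claw":0},{"tx":-3,"ty":30.4,"tz":0,"wx":0,"wy":0,"wz":-3.5,"claw":0}]'
python3 -m handwheel '[{"tx":0,"ty":0,"tz":0,"wx":0,"wy":0,"wz":0,"claw":0},{"tx":0,"ty":0,"tz":0,"wx":0,"wy":0,"wz":0,"claw":0},{"tx":0,"ty":0,"tz":0,"wx":0,"wy":0,"wz":0,"claw":0}]'
python3 - <<'E'
from h import *
s,p,r=tool(); print(p,r.as_matrix().round(4),s["force"].round(2),s["ft_torque"].round(3),s["width"]*92)
for n in ["wrist","scene"]:
    im,d=vision.get_image(n); cv2.imwrite(f"pics/{n[0]}5.png",im if n=="wrist" else cv2.resize(im[90:250,210:420],(787,600),interpolation=2)); 
np.savez("pics/w5s.npz",p=s["position"],r=s["ee_rot"])
E
```

```text
clock: 7.52
position: [0.5194, 0.1152, 0.1587]
ee_rot: [0.55, -3.091, 0.0]
force: [-1.0, -0.7, -2.7]
width: 0.13
clock: 7.77
position: [0.5206, 0.1127, 0.1597]
ee_rot: [0.543, -3.094, 0.001]
force: [0.8, 0.4, -3.0]
width: 0.126
[0.52058734 0.11271581 0.15965235] [[-9.403e-01 -3.405e-01 -5.000e-04]
 [-3.405e-01  9.403e-01 -6.000e-04]
 [ 7.000e-04 -4.000e-04 -1.000e+00]] [ 0.84  0.42 -2.99] [ 0.042  0.056 -0.038] 11.625375559374415
```

View pics/w5.png

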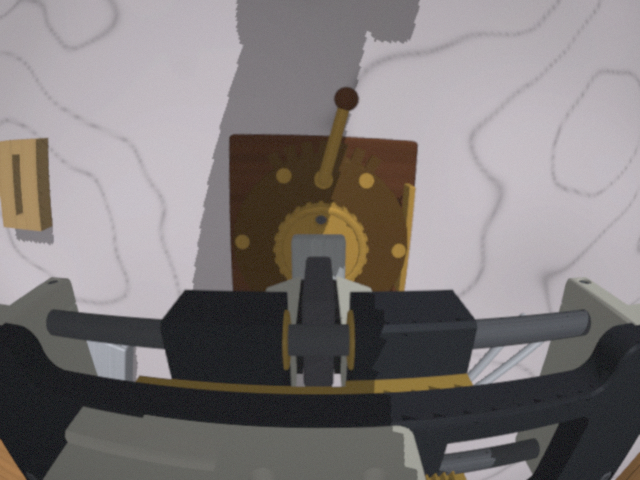

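View pics/s5.png

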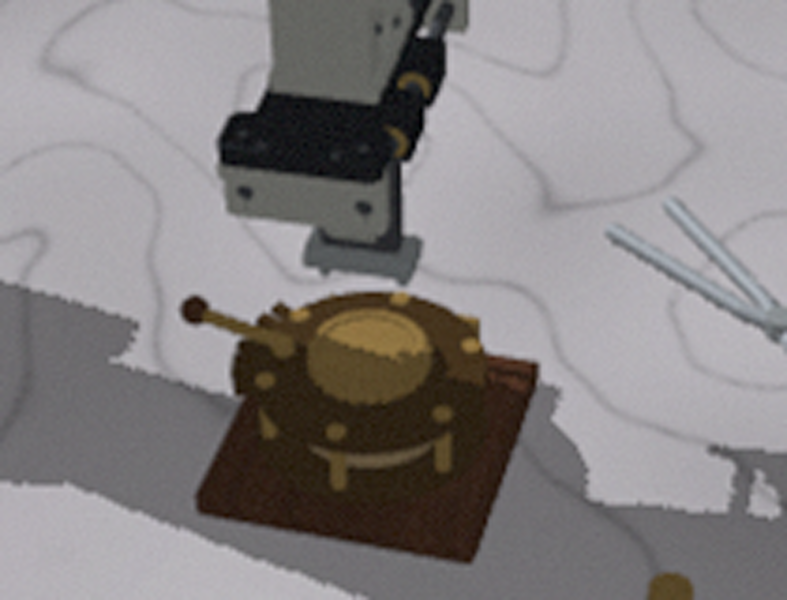

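The near hole shows at (321,219), almost in line with the crossbar (centre column 319).

```bash
python3 - <<'E'
from h import *
s=np.load("pics/w5s.npz"); p,r=s["p"],s["r"]; T=R.from_rotvec(r).as_matrix()
im=cv2.imread("pics/w5.png"); 
cv2.imwrite("pics/w5z.png",cv2.convertScaleAbs(cv2.resize(im[180:270,270:380],(780,638),interpolation=cv2.INTER_CUBIC)[:600],alpha=1.6))
b=im[...,0].astype(float)-im[...,2]
y,x=np.mgrid[212:228,312:330]; w=np.clip(b[y,x]+10,0,None); uv=((w*x).sum()/w.sum(),(w*y).sum()/w.sum()); print(uv)
for z in (.068,.064):
    print((T.T@(onz(uv,z,p,r)-p)).round(4))
for uv in [(292.5,236.5),(345,236.5)]: print((T.T@(onz(uv,p[2]-.0229,p,r)-p)).round(4))
for uv in [(274,248),(369,248)]: print((T.T@(onz(uv,.069,p,r)-p)).round(4))
E
```

```text
(np.float64(320.6084558823529), np.float64(219.47058823529412))
[0.0192 0.0024 0.0917]
[0.0182 0.0024 0.0957]
[ 0.0279 -0.0113  0.0229]
[0.0279 0.0134 0.0229]
[-0.0001 -0.0287  0.0907]
[-0.0001  0.0348  0.0906]
```

View pics/w5z.png

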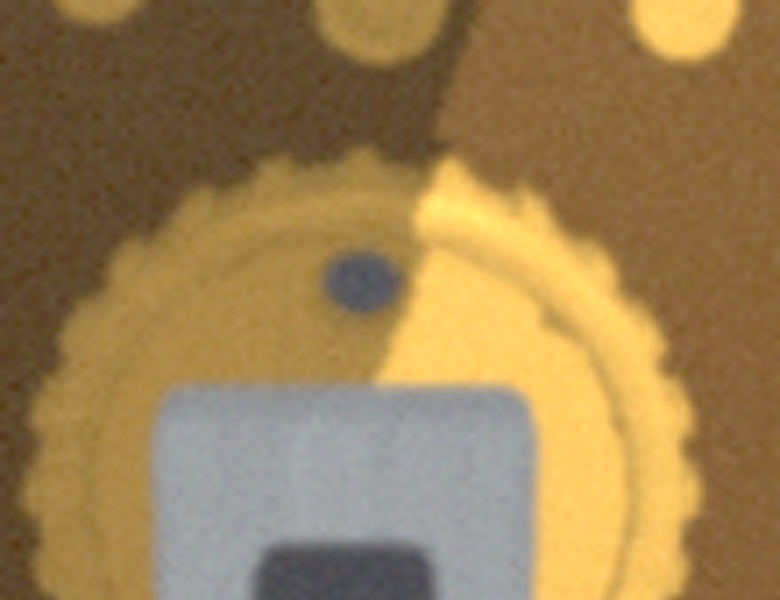

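```bash
python3 -m handwheel '[{"tx":0,"ty":0.13,"tz":1,"wx":0,"wy":0,"wz":0,"claw":0},{"tx":0,"ty":0.13,"tz":2,"wx":0,"wy":0,"wz":0,"claw":0},{"tx":0,"ty":0.13,"tz":3,"wx":0,"wy":0,"wz":0,"claw":0},{"tx":0,"ty":0.13,"tz":3.8,"wx":0,"wy":0,"wz":0,"claw":0},{"tx":0,"ty":0.13,"tz":4.2,"wx":0,"wy":0,"wz":0,"claw":0},{"tx":0,"ty":0.13,"tz":4.2,"wx":0,"wy":0,"wz":0,"claw":0},{"tx":0,"ty":0.13,"tz":4.2,"wx":0,"wy":0,"wz":0,"claw":0}]'
cat > f.py <<'E'
from h import *
s,p,r=tool(); X=r.as_matrix()[:,0]; print(s["position"].round(4),"hdg",np.degrees(np.arctan2(X[1],X[0])).round(2),"F",s["force"].round(1),"T",s["ft_torque"].round(3),"w",round(s["width"]*92,1),s["clock"])
E
python3 f.py
```

```text
clock: 8.45
position: [0.52, 0.1152, 0.1176]
ee_rot: [0.546, -3.093, 0.0]
force: [-0.0, 0.6, -3.0]
width: 0.128
[0.52   0.1152 0.1176] hdg -159.98 F [-0.   0.6 -3. ] T [ 0.07   0.041 -0.019] w 11.8 8.45
```

```bash
python3 -m handwheel '[{"tx":0,"ty":0,"tz":0.1,"wx":0,"wy":0,"wz":0,"claw":0},{"tx":0,"ty":0,"tz":0.2,"wx":0,"wy":0,"wz":0,"claw":0},{"tx":0,"ty":0,"tz":0.2,"wx":0,"wy":0,"wz":0,"claw":0}]'; python3 f.py
python3 -m handwheel '[{"tx":0,"ty":0,"tz":0.1,"wx":0,"wy":0,"wz":0,"claw":0},{"tx":0,"ty":0,"tz":0.1,"wx":0,"wy":0,"wz":0,"claw":0}]'; python3 f.py
```

```text
clock: 8.7
position: [0.5202, 0.1153, 0.1162]
ee_rot: [-0.546, 3.093, 0.0]
force: [0.2, 0.1, -2.4]
width: 0.125
[0.5202 0.1153 0.1162] hdg -159.98 F [ 0.2  0.1 -2.4] T [0.053 0.012 0.02 ] w 11.5 8.7
clock: 8.87
position: [0.5201, 0.1153, 0.115]
ee_rot: [-0.546, 3.094, 0.0]
force: [0.8, -0.6, -3.1]
width: 0.127
[0.5201 0.1153 0.115 ] hdg -159.98 F [ 0.8 -0.6 -3.1] T [0.1   0.032 0.012] w 11.7 8.8667
```

```bash
python3 f.py; python3 - <<'E'
from h import *
s,p,r=tool(); im,d=vision.get_image("wrist"); cv2.imwrite("pics/w6z.png",cv2.convertScaleAbs(cv2.resize(im[180:280,260:390],(780,600),interpolation=cv2.INTER_CUBIC),alpha=1.6))
np.savez("pics/w6s.npz",p=s["position"],r=s["ee_rot"])
E
python3 f.py
```

```text
[0.5201 0.1153 0.115 ] hdg -159.98 F [ 0.8 -0.6 -3.1] T [0.1   0.032 0.012] w 11.7 8.8667
[0.5201 0.1153 0.1151] hdg -159.98 F [-0.8  0.4 -2.9] T [0.052 0.065 0.037] w 11.9 8.9167
```

View pics/w6z.png

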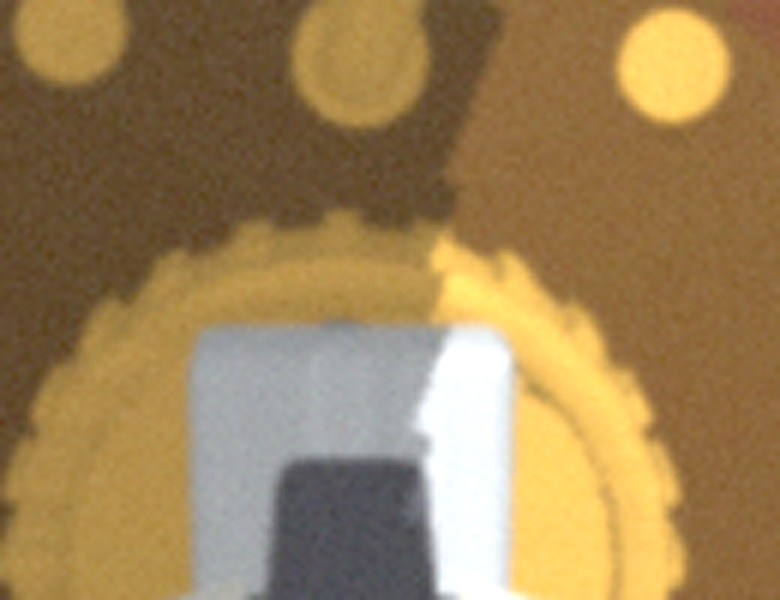

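Ring centre is at column ≈345 and crossbar centre ≈352, zoomed, so I should shift about −0.8 mm in tool y. Then I'll feel downwards.

```bash
python3 -m handwheel '[{"tx":0,"ty":-0.08,"tz":0,"wx":0,"wy":0,"wz":0,"claw":0},{"tx":0,"ty":-0.08,"tz":0.05,"wx":0,"wy":0,"wz":0,"claw":0},{"tx":0,"ty":-0.08,"tz":0.1,"wx":0,"wy":0,"wz":0,"claw":0},{"tx":0,"ty":-0.08,"tz":0.1,"wx":0,"wy":0,"wz":0,"claw":0}]'; python3 f.py
python3 -m handwheel '[{"tx":0,"ty":0,"tz":0.05,"wx":0,"wy":0,"wz":0,"claw":0},{"tx":0,"ty":0,"tz":0.1,"wx":0,"wy":0,"wz":0,"claw":0},{"tx":0,"ty":0,"tz":0.1,"wx":0,"wy":0,"wz":0,"claw":0}]'; python3 f.py
python3 -m handwheel '[{"tx":0,"ty":0,"tz":0.05,"wx":0,"wy":0,"wz":0,"claw":0},{"tx":0,"ty":0,"tz":0.05,"wx":0,"wy":0,"wz":0,"claw":0}]'; python3 f.py
```

```text
clock: 9.25
position: [0.5203, 0.1145, 0.1139]
ee_rot: [0.546, -3.094, -0.0]
force: [-0.6, 0.2, -2.2]
width: 0.13
[0.5203 0.1145 0.1139] hdg -159.98 F [-0.6  0.2 -2.2] T [ 0.104  0.039 -0.03 ] w 12.0 9.25
clock: 9.5
position: [0.5203, 0.1145, 0.1129]
ee_rot: [0.546, -3.094, -0.0]
force: [0.6, 0.3, -3.5]
width: 0.128
[0.5203 0.1145 0.1129] hdg -159.98 F [ 0.6  0.3 -3.5] T [0.056 0.072 0.002] w 11.8 9.5
clock: 9.67
position: [0.5203, 0.1145, 0.1124]
ee_rot: [0.546, -3.094, -0.0]
force: [-0.0, 1.1, -3.0]
width: 0.128
[0.5203 0.1145 0.1124] hdg -159.98 F [-0.   1.1 -3. ] T [0.067 0.061 0.004] w 11.7 9.6667
```

Possibly already entering a hole, so I'll continue in 0.5 mm steps.

```bash
python3 -m handwheel '[{"tx":0,"ty":0,"tz":0.05,"wx":0,"wy":0,"wz":0,"claw":0},{"tx":0,"ty":0,"tz":0.05,"wx":0,"wy":0,"wz":0,"claw":0}]'; python3 f.py
python3 -m handwheel '[{"tx":0,"ty":0,"tz":0.05,"wx":0,"wy":0,"wz":0,"claw":0},{"tx":0,"ty":0,"tz":0.05,"wx":0,"wy":0,"wz":0,"claw":0}]'; python3 f.py
```

```text
clock: 9.83
position: [0.5203, 0.1145, 0.1119]
ee_rot: [0.546, -3.094, -0.0]
force: [0.5, -0.4, -2.8]
width: 0.128
[0.5203 0.1145 0.1119] hdg -159.98 F [ 0.5 -0.4 -2.8] T [ 0.085 -0.011 -0.009] w 11.8 9.8333
clock: 10.0
position: [0.5203, 0.1145, 0.1114]
ee_rot: [0.546, -3.094, -0.0]
force: [-0.1, 0.3, -2.8]
width: 0.131
[0.5203 0.1145 0.1114] hdg -159.98 F [-0.1  0.3 -2.8] T [ 0.056  0.02  -0.007] w 12.0 10.0
```

```bash
for i in 1; do python3 -m handwheel '[{"tx":0,"ty":0,"tz":0.05,"wx":0,"wy":0,"wz":0,"claw":0},{"tx":0,"ty":0,"tz":0.05,"wx":0,"wy":0,"wz":0,"claw":0}]'; python3 f.py; done
python3 -m handwheel '[{"tx":0,"ty":0,"tz":0.05,"wx":0,"wy":0,"wz":0,"claw":0},{"tx":0,"ty":0,"tz":0.05,"wx":0,"wy":0,"wz":0,"claw":0}]'; python3 f.py
python3 -m handwheel '[{"tx":0,"ty":0,"tz":0.05,"wx":0,"wy":0,"wz":0,"claw":0},{"tx":0,"ty":0,"tz":0.05,"wx":0,"wy":0,"wz":0,"claw":0}]'; python3 f.py
```

```text
clock: 10.17
position: [0.5203, 0.1145, 0.1109]
ee_rot: [0.546, -3.094, -0.0]
force: [0.4, -0.8, -2.1]
width: 0.127
[0.5203 0.1145 0.1109] hdg -159.98 F [ 0.4 -0.8 -2.1] T [ 0.048  0.063 -0.021] w 11.7 10.1667
clock: 10.33
position: [0.5203, 0.1145, 0.1104]
ee_rot: [0.546, -3.094, -0.0]
force: [-0.2, 1.0, -1.6]
width: 0.132
[0.5203 0.1145 0.1104] hdg -159.98 F [-0.2  1.  -1.6] T [ 0.116  0.003 -0.026] w 12.2 10.3333
clock: 10.5
position: [0.5203, 0.1145, 0.1099]
ee_rot: [0.546, -3.094, -0.0]
force: [-0.1, -0.6, -3.4]
width: 0.132
[0.5203 0.1145 0.1099] hdg -159.98 F [-0.1 -0.6 -3.4] T [0.013 0.014 0.002] w 12.1 10.5
```

Tips are about 3 mm below face level with no force, so the prongs are in the holes. I continue down to about 7 mm.

```bash
python3 -m handwheel '[{"tx":0,"ty":0,"tz":0.05,"wx":0,"wy":0,"wz":0,"claw":0},{"tx":0,"ty":0,"tz":0.1,"wx":0,"wy":0,"wz":0,"claw":0},{"tx":0,"ty":0,"tz":0.1,"wx":0,"wy":0,"wz":0,"claw":0}]'; python3 f.py
python3 -m handwheel '[{"tx":0,"ty":0,"tz":0.05,"wx":0,"wy":0,"wz":0,"claw":0},{"tx":0,"ty":0,"tz":0.1,"wx":0,"wy":0,"wz":0,"claw":0},{"tx":0,"ty":0,"tz":0.1,"wx":0,"wy":0,"wz":0,"claw":0}]'; python3 f.py
python3 -m handwheel '[{"tx":0,"ty":0,"tz":0.05,"wx":0,"wy":0,"wz":0,"claw":0},{"tx":0,"ty":0,"tz":0.1,"wx":0,"wy":0,"wz":0,"claw":0},{"tx":0,"ty":0,"tz":0.1,"wx":0,"wy":0,"wz":0,"claw":0}]'; python3 f.py
python3 -m handwheel '[{"tx":0,"ty":0,"tz":0.05,"wx":0,"wy":0,"wz":0,"claw":0},{"tx":0,"ty":0,"tz":0.1,"wx":0,"wy":0,"wz":0,"claw":0},{"tx":0,"ty":0,"tz":0.1,"wx":0,"wy":0,"wz":0,"claw":0}]'; python3 f.py
```

```text
clock: 10.75
position: [0.5203, 0.1145, 0.1089]
ee_rot: [0.546, -3.094, -0.0]
force: [-0.1, -0.4, -3.7]
width: 0.128
[0.5203 0.1145 0.1089] hdg -159.98 F [-0.1 -0.4 -3.7] T [0.086 0.019 0.031] w 11.7 10.75
clock: 11.0
position: [0.5203, 0.1145, 0.1079]
ee_rot: [0.546, -3.094, -0.0]
force: [-0.3, 0.3, -2.4]
width: 0.13
[0.5203 0.1145 0.1079] hdg -159.99 F [-0.3  0.3 -2.4] T [0.059 0.064 0.024] w 12.0 11.0
clock: 11.25
position: [0.5203, 0.1145, 0.1069]
ee_rot: [0.546, -3.094, -0.0]
force: [0.2, -0.2, -3.3]
width: 0.124
[0.5203 0.1145 0.1069] hdg -159.98 F [ 0.2 -0.2 -3.3] T [ 0.026 -0.003  0.01 ] w 11.4 11.25
clock: 11.5
position: [0.5203, 0.1145, 0.1059]
ee_rot: [0.546, -3.094, -0.0]
force: [-0.4, -0.3, -2.5]
width: 0.127
[0.5203 0.1145 0.1059] hdg -159.98 F [-0.4 -0.3 -2.5] T [0.069 0.063 0.023] w 11.7 11.5
```

Seated 7 mm deep. I'll start turning clockwise (positive wz) and watch the moment.

```bash
python3 -m handwheel '[{"tx":0,"ty":0,"tz":0.05,"wx":0,"wy":0,"wz":1,"claw":0},{"tx":0,"ty":0,"tz":0.05,"wx":0,"wy":0,"wz":2,"claw":0},{"tx":0,"ty":0,"tz":0.05,"wx":0,"wy":0,"wz":3,"claw":0},{"tx":0,"ty":0,"tz":0.05,"wx":0,"wy":0,"wz":4,"claw":0},{"tx":0,"ty":0,"tz":0.05,"wx":0,"wy":0,"wz":5,"claw":0},{"tx":0,"ty":0,"tz":0.05,"wx":0,"wy":0,"wz":5,"claw":0}]'; python3 f.py
python3 -m handwheel '[{"tx":0,"ty":0,"tz":0,"wx":0,"wy":0,"wz":1,"claw":0},{"tx":0,"ty":0,"tz":0,"wx":0,"wy":0,"wz":2,"claw":0},{"tx":0,"ty":0,"tz":0,"wx":0,"wy":0,"wz":3,"claw":0},{"tx":0,"ty":0,"tz":0,"wx":0,"wy":0,"wz":4,"claw":0},{"tx":0,"ty":0,"tz":0,"wx":0,"wy":0,"wz":5,"claw":0},{"tx":0,"ty":0,"tz":0,"wx":0,"wy":0,"wz":5,"claw":0}]'; python3 f.py
```

```text
clock: 12.0
position: [0.5204, 0.1145, 0.1055]
ee_rot: [-0.409, 3.115, -0.0]
force: [0.0, -0.2, -2.6]
width: 0.127
[0.5204 0.1145 0.1055] hdg -165.05 F [ 0.  -0.2 -2.6] T [-0.116 -0.063  0.238] w 11.6 12.0
clock: 12.5
position: [0.5203, 0.1146, 0.1055]
ee_rot: [-0.272, 3.13, 0.0]
force: [0.3, 0.2, -3.4]
width: 0.126
[0.5203 0.1146 0.1055] hdg -170.07 F [ 0.3  0.2 -3.4] T [-0.006 -0.075  0.136] w 11.6 12.5
```

The drag of about 0.24 N m is present, so the ring is turning.

```bash
python3 -m handwheel '[{"tx":0,"ty":0,"tz":0,"wx":0,"wy":0,"wz":1,"claw":0},{"tx":0,"ty":0,"tz":0,"wx":0,"wy":0,"wz":2,"claw":0},{"tx":0,"ty":0,"tz":0,"wx":0,"wy":0,"wz":3,"claw":0},{"tx":0,"ty":0,"tz":0,"wx":0,"wy":0,"wz":4,"claw":0},{"tx":0,"ty":0,"tz":0,"wx":0,"wy":0,"wz":5,"claw":0},{"tx":0,"ty":0,"tz":0,"wx":0,"wy":0,"wz":6,"claw":0},{"tx":0,"ty":0,"tz":0,"wx":0,"wy":0,"wz":7,"claw":0},{"tx":0,"ty":0,"tz":0,"wx":0,"wy":0,"wz":8,"claw":0}]'; python3 f.py
python3 -m handwheel '[{"tx":0,"ty":0,"tz":0,"wx":0,"wy":0,"wz":1,"claw":0},{"tx":0,"ty":0,"tz":0,"wx":0,"wy":0,"wz":2,"claw":0},{"tx":0,"ty":0,"tz":0,"wx":0,"wy":0,"wz":3,"claw":0},{"tx":0,"ty":0,"tz":0,"wx":0,"wy":0,"wz":4,"claw":0},{"tx":0,"ty":0,"tz":0,"wx":0,"wy":0,"wz":5,"claw":0},{"tx":0,"ty":0,"tz":0,"wx":0,"wy":0,"wz":6,"claw":0}]'; python3 f.py
```

```text
clock: 13.17
position: [0.5203, 0.1148, 0.1055]
ee_rot: [-0.053, 3.141, 0.001]
force: [0.5, 2.6, -2.1]
width: 0.127
[0.5203 0.1148 0.1055] hdg -178.07 F [ 0.5  2.6 -2.1] T [0.531 0.11  0.3  ] w 11.7 13.1667
clock: 13.67
position: [0.5203, 0.1149, 0.1055]
ee_rot: [0.111, 3.14, 0.001]
force: [0.1, 4.3, -3.3]
width: 0.131
[0.5203 0.1149 0.1055] hdg 175.94 F [ 0.1  4.3 -3.3] T [1.066 0.057 0.286] w 12.1 13.6667
```

Lateral force Fy≈+4 N is building up from the small centring error, so I relieve it with +0.4 mm in tool y and carry on more slowly.

```bash
python3 -m handwheel '[{"tx":0,"ty":0.02,"tz":0,"wx":0,"wy":0,"wz":0.5,"claw":0},{"tx":0,"ty":0.04,"tz":0,"wx":0,"wy":0,"wz":1.5,"claw":0},{"tx":0,"ty":0.04,"tz":0,"wx":0,"wy":0,"wz":2.5,"claw":0},{"tx":0,"ty":0.04,"tz":0,"wx":0,"wy":0,"wz":3.5,"claw":0},{"tx":0,"ty":0.04,"tz":0,"wx":0,"wy":0,"wz":4.5,"claw":0}]'; python3 f.py
python3 -m handwheel '[{"tx":0,"ty":0,"tz":0,"wx":0,"wy":0,"wz":1,"claw":0},{"tx":0,"ty":0,"tz":0,"wx":0,"wy":0,"wz":2,"claw":0},{"tx":0,"ty":0,"tz":0,"wx":0,"wy":0,"wz":3,"claw":0}]'; python3 f.py
```

```text
clock: 14.08
position: [0.5204, 0.1151, 0.1055]
ee_rot: [0.235, 3.133, 0.0]
force: [0.2, 4.7, -3.3]
width: 0.129
[0.5204 0.1151 0.1055] hdg 171.42 F [ 0.2  4.7 -3.3] T [1.093 0.149 0.321] w 11.9 14.0833
clock: 14.33
position: [0.5204, 0.1152, 0.1055]
ee_rot: [0.317, 3.125, 0.001]
force: [0.2, 5.7, -3.2]
width: 0.125
[0.5204 0.1152 0.1055] hdg 168.43 F [ 0.2  5.7 -3.2] T [1.361 0.07  0.297] w 11.5 14.3333
```

```bash
python3 -m handwheel '[{"tx":0,"ty":0.04,"tz":0,"wx":0,"wy":0,"wz":0,"claw":0},{"tx":0,"ty":0.08,"tz":0,"wx":0,"wy":0,"wz":1,"claw":0},{"tx":0,"ty":0.08,"tz":0,"wx":0,"wy":0,"wz":2,"claw":0},{"tx":0,"ty":0.08,"tz":0,"wx":0,"wy":0,"wz":2,"claw":0}]'; python3 f.py
python3 -m handwheel '[{"tx":0,"ty":0,"tz":0,"wx":0,"wy":0,"wz":1,"claw":0},{"tx":0,"ty":0,"tz":0,"wx":0,"wy":0,"wz":2,"claw":0},{"tx":0,"ty":0,"tz":0,"wx":0,"wy":0,"wz":2,"claw":0}]'; python3 f.py
```

```text
clock: 14.67
position: [0.5204, 0.1154, 0.1055]
ee_rot: [-0.372, -3.119, 0.001]
force: [-1.7, 2.3, -2.0]
width: 0.129
[0.5204 0.1154 0.1055] hdg 166.41 F [-1.7  2.3 -2. ] T [0.628 0.3   0.212] w 11.9 14.6667
clock: 14.92
position: [0.5205, 0.1154, 0.1055]
ee_rot: [-0.426, -3.112, 0.0]
force: [-1.2, 2.6, -1.4]
width: 0.131
[0.5205 0.1154 0.1055] hdg 164.41 F [-1.2  2.6 -1.4] T [0.445 0.325 0.246] w 12.0 14.9167
```

```bash
python3 -m handwheel '[{"tx":0,"ty":0,"tz":0,"wx":0,"wy":0,"wz":1,"claw":0},{"tx":0,"ty":0,"tz":0,"wx":0,"wy":0,"wz":2,"claw":0},{"tx":0,"ty":0,"tz":0,"wx":0,"wy":0,"wz":2,"claw":0}]'; python3 f.py
python3 -m handwheel '[{"tx":0,"ty":0,"tz":0,"wx":0,"wy":0,"wz":1,"claw":0},{"tx":0,"ty":0,"tz":0,"wx":0,"wy":0,"wz":2,"claw":0},{"tx":0,"ty":0,"tz":0,"wx":0,"wy":0,"wz":2,"claw":0}]'; python3 f.py
```

```text
clock: 15.17
position: [0.5205, 0.1155, 0.1055]
ee_rot: [-0.48, -3.105, 0.0]
force: [-1.3, 2.0, -0.5]
width: 0.129
[0.5205 0.1155 0.1055] hdg 162.41 F [-1.3  2.  -0.5] T [0.34  0.311 0.223] w 11.8 15.1667
clock: 15.42
position: [0.5205, 0.1156, 0.1055]
ee_rot: [0.534, 3.096, -0.0]
force: [-1.0, 0.4, -2.0]
width: 0.126
[0.5205 0.1156 0.1055] hdg 160.42 F [-1.   0.4 -2. ] T [0.262 0.316 0.191] w 11.6 15.4167
```

```bash
python3 -m handwheel '[{"tx":0,"ty":0,"tz":0,"wx":0,"wy":0,"wz":1,"claw":0},{"tx":0,"ty":0,"tz":0,"wx":0,"wy":0,"wz":2,"claw":0},{"tx":0,"ty":0,"tz":0,"wx":0,"wy":0,"wz":2,"claw":0}]'; python3 f.py
```

```text
clock: 15.67
position: [0.5205, 0.1156, 0.1055]
ee_rot: [0.588, 3.086, -0.0]
force: [-1.0, 0.3, -2.8]
width: 0.126
[0.5205 0.1156 0.1055] hdg 158.42 F [-1.   0.3 -2.8] T [0.307 0.33  0.229] w 11.6 15.6667
```

```bash
python3 -m handwheel '[{"tx":0,"ty":0,"tz":0,"wx":0,"wy":0,"wz":1,"claw":0},{"tx":0,"ty":0,"tz":0,"wx":0,"wy":0,"wz":2,"claw":0},{"tx":0,"ty":0,"tz":0,"wx":0,"wy":0,"wz":2,"claw":0}]'; python3 f.py
```

```text
clock: 15.92
position: [0.5205, 0.1157, 0.1055]
ee_rot: [0.642, 3.075, 0.0]
force: [-1.3, 1.1, -2.4]
width: 0.129
[0.5205 0.1157 0.1055] hdg 156.42 F [-1.3  1.1 -2.4] T [0.314 0.308 0.218] w 11.8 15.9167
```

```bash
python3 -m handwheel '[{"tx":0,"ty":0,"tz":0,"wx":0,"wy":0,"wz":1,"claw":0},{"tx":0,"ty":0,"tz":0,"wx":0,"wy":0,"wz":2,"claw":0},{"tx":0,"ty":0,"tz":0,"wx":0,"wy":0,"wz":2,"claw":0}]'; python3 f.py
```

```text
clock: 16.17
position: [0.5206, 0.1157, 0.1055]
ee_rot: [0.695, 3.064, 0.0]
force: [-1.6, 1.9, -1.7]
width: 0.125
[0.5206 0.1157 0.1055] hdg 154.42 F [-1.6  1.9 -1.7] T [0.344 0.215 0.234] w 11.5 16.1667
```

```bash
python3 -m handwheel '[{"tx":0,"ty":0,"tz":0,"wx":0,"wy":0,"wz":1,"claw":0},{"tx":0,"ty":0,"tz":0,"wx":0,"wy":0,"wz":1.5,"claw":0},{"tx":0,"ty":0,"tz":0,"wx":0,"wy":0,"wz":1.5,"claw":0}]'; python3 f.py
```

```text
clock: 16.42
position: [0.5206, 0.1158, 0.1055]
ee_rot: [0.734, 3.055, 0.0]
force: [0.9, 1.4, -2.2]
width: 0.129
[0.5206 0.1158 0.1055] hdg 152.97 F [ 0.9  1.4 -2.2] T [0.37  0.217 0.22 ] w 11.9 16.4167
```

```bash
python3 -m handwheel '[{"tx":0,"ty":0,"tz":0,"wx":0,"wy":0,"wz":1,"claw":0},{"tx":0,"ty":0,"tz":0,"wx":0,"wy":0,"wz":1.5,"claw":0},{"tx":0,"ty":0,"tz":0,"wx":0,"wy":0,"wz":1.5,"claw":0}]'; python3 f.py
```

```text
clock: 16.67
position: [0.5206, 0.1158, 0.1055]
ee_rot: [0.774, 3.045, 0.0]
force: [-0.3, 1.7, -2.9]
width: 0.132
[0.5206 0.1158 0.1055] hdg 151.47 F [-0.3  1.7 -2.9] T [0.534 0.089 0.26 ] w 12.1 16.6667
```

```bash
python3 -m handwheel '[{"tx":0,"ty":0,"tz":0,"wx":0,"wy":0,"wz":1,"claw":0},{"tx":0,"ty":0,"tz":0,"wx":0,"wy":0,"wz":1.5,"claw":0},{"tx":0,"ty":0,"tz":0,"wx":0,"wy":0,"wz":1.5,"claw":0}]'; python3 f.py
```

```text
clock: 16.92
position: [0.5206, 0.1159, 0.1055]
ee_rot: [0.813, 3.034, 0.0]
force: [-0.4, 2.1, -3.1]
width: 0.129
[0.5206 0.1159 0.1055] hdg 150.01 F [-0.4  2.1 -3.1] T [ 0.476 -0.035  0.64 ] w 11.9 16.9167
```

```bash
python3 -m handwheel '[{"tx":0,"ty":0,"tz":0,"wx":0,"wy":0,"wz":1,"claw":0},{"tx":0,"ty":0,"tz":0,"wx":0,"wy":0,"wz":1.5,"claw":0},{"tx":0,"ty":0,"tz":0,"wx":0,"wy":0,"wz":1.5,"claw":0}]'; python3 f.py
```

```text
clock: 17.17
position: [0.5206, 0.1158, 0.1055]
ee_rot: [0.852, 3.024, 0.0]
force: [0.3, 2.2, -3.3]
width: 0.132
[0.5206 0.1158 0.1055] hdg 148.51 F [ 0.3  2.2 -3.3] T [ 0.568 -0.025  1.027] w 12.2 17.1667
```

The moment rose from 0.26 to 0.64 to 1.03 N m over 3°, so the ring is against the stop. I back off gently until the moment vanishes.

```bash
python3 -m handwheel '[{"tx":0,"ty":0,"tz":0,"wx":0,"wy":0,"wz":-1,"claw":0},{"tx":0,"ty":0,"tz":0,"wx":0,"wy":0,"wz":-2,"claw":0},{"tx":0,"ty":0,"tz":0,"wx":0,"wy":0,"wz":-3,"claw":0},{"tx":0,"ty":0,"tz":0,"wx":0,"wy":0,"wz":-3.5,"claw":0},{"tx":0,"ty":0,"tz":0,"wx":0,"wy":0,"wz":-3.5,"claw":0}]'; python3 f.py
```

```text
clock: 17.58
position: [0.5207, 0.1156, 0.1056]
ee_rot: [0.76, 3.048, 0.001]
force: [-0.4, 3.0, -2.8]
width: 0.128
[0.5207 0.1156 0.1056] hdg 152.01 F [-0.4  3.  -2.8] T [ 0.67  -0.119  0.041] w 11.8 17.5833
```

```bash
python3 -m handwheel '[{"tx":0,"ty":0,"tz":0,"wx":0,"wy":0,"wz":-0.5,"claw":0},{"tx":0,"ty":0,"tz":0,"wx":0,"wy":0,"wz":-1,"claw":0},{"tx":0,"ty":0,"tz":0,"wx":0,"wy":0,"wz":-1,"claw":0}]'; python3 f.py
```

```text
clock: 17.83
position: [0.5206, 0.1153, 0.1055]
ee_rot: [0.733, 3.055, -0.0]
force: [-0.5, 0.4, -2.4]
width: 0.126
[0.5206 0.1153 0.1055] hdg 153.03 F [-0.5  0.4 -2.4] T [ 0.303 -0.036 -0.02 ] w 11.6 17.8333
```

```bash
python3 -m handwheel '[{"tx":0,"ty":0,"tz":-0.2,"wx":0,"wy":0,"wz":0,"claw":0},{"tx":0,"ty":0,"tz":-0.5,"wx":0,"wy":0,"wz":0,"claw":0},{"tx":0,"ty":0,"tz":-0.9,"wx":0,"wy":0,"wz":0,"claw":0},{"tx":0,"ty":0,"tz":-1.4,"wx":0,"wy":0,"wz":0,"claw":0},{"tx":0,"ty":0,"tz":-2.2,"wx":0,"wy":0,"wz":0,"claw":0},{"tx":0,"ty":0,"tz":-3.5,"wx":0,"wy":0,"wz":0,"claw":0},{"tx":0,"ty":0,"tz":-4.8,"wx":0,"wy":0,"wz":0,"claw":0},{"tx":0,"ty":0,"tz":-5.5,"wx":0,"wy":0,"wz":0,"claw":0},{"tx":0,"ty":0,"tz":-5.5,"wx":0,"wy":0,"wz":0,"claw":0},{"tx":0,"ty":0,"tz":-5.5,"wx":0,"wy":0,"wz":0,"claw":0}]'; python3 f.py
python3 - <<'E'
from h import *
s,p,r=tool(); im,d=vision.get_image("wrist"); cv2.imwrite("pics/w7.png",im); np.savez("pics/w7s.npz",p=s["position"],r=s["ee_rot"])
E
```

```text
clock: 18.67
position: [0.5206, 0.1157, 0.1608]
ee_rot: [0.733, 3.054, 0.001]
force: [-0.3, 0.9, -2.7]
width: 0.127
[0.5206 0.1157 0.1608] hdg 153.02 F [-0.3  0.9 -2.7] T [0.003 0.016 0.005] w 11.7 18.6667
```

View pics/w7.png

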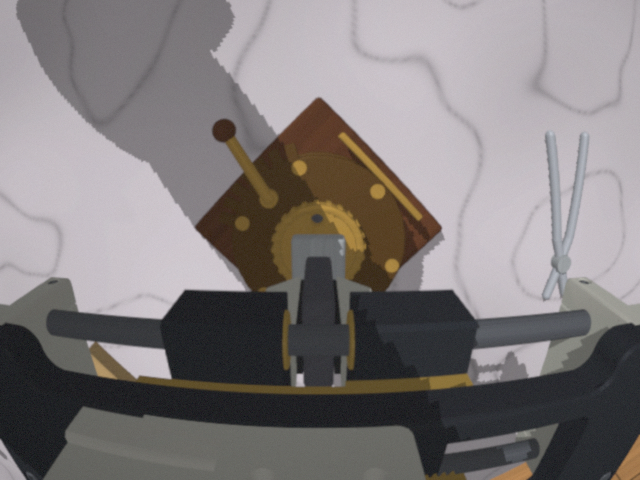

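The hole shows at (317,217), in line with the crossbar, so the ring turned with the spanner (about 47° relative to the reel) and stayed put. Now back to the rest.

```bash
python3 -m handwheel '[{"tx":-1,"ty":-1.3,"tz":0,"wx":0,"wy":0,"wz":-2,"claw":0},{"tx":-3,"ty":-3.9,"tz":0,"wx":0,"wy":0,"wz":-7,"claw":0},{"tx":-5,"ty":-6.5,"tz":0,"wx":0,"wy":0,"wz":-12,"claw":0},{"tx":-7,"ty":-9,"tz":0,"wx":0,"wy":0,"wz":-17,"claw":0},{"tx":-9,"ty":-11.6,"tz":0,"wx":0,"wy":0,"wz":-22,"claw":0},{"tx":-11,"ty":-14.2,"tz":0,"wx":0,"wy":0,"wz":-27,"claw":0},{"tx":-13,"ty":-16.8,"tz":0,"wx":0,"wy":0,"wz":-32,"claw":0},{"tx":-15,"ty":-19.4,"tz":0,"wx":0,"wy":0,"wz":-37,"claw":0},{"tx":-17,"ty":-22,"tz":0,"wx":0,"wy":0,"wz":-41,"claw":0},{"tx":-18.7,"ty":-24.2,"tz":0,"wx":0,"wy":0,"wz":-43.5,"claw":0},{"tx":-18.7,"ty":-24.2,"tz":0,"wx":0,"wy":0,"wz":-43.5,"claw":0},{"tx":-18.7,"ty":-24.2,"tz":0,"wx":0,"wy":0,"wz":-43.5,"claw":0}]'
python3 -m handwheel '[{"tx":0,"ty":0,"tz":0,"wx":0,"wy":0,"wz":0,"claw":0},{"tx":0,"ty":0,"tz":0,"wx":0,"wy":0,"wz":0,"claw":0},{"tx":0,"ty":0,"tz":0,"wx":0,"wy":0,"wz":0,"claw":0},{"tx":0,"ty":0,"tz":0,"wx":0,"wy":0,"wz":0,"claw":0},{"tx":0,"ty":0,"tz":0,"wx":0,"wy":0,"wz":0,"claw":0},{"tx":0,"ty":0,"tz":0,"wx":0,"wy":0,"wz":0,"claw":0}]'
python3 f.py
```

```text
clock: 19.72
position: [0.5765, -0.1872, 0.1593]
ee_rot: [0.444, -3.108, 0.0]
force: [-0.1, 0.3, -2.9]
width: 0.126
clock: 20.22
position: [0.5775, -0.1842, 0.1606]
ee_rot: [-0.452, 3.109, 0.0]
force: [-0.3, -0.2, -2.1]
width: 0.126
[ 0.5775 -0.1842  0.1606] hdg -163.44 F [-0.3 -0.2 -2.1] T [ 0.05   0.029 -0.006] w 11.6 20.2167
```

```bash
python3 -m handwheel '[{"tx":0,"ty":-0.08,"tz":1,"wx":0,"wy":0,"wz":0,"claw":0},{"tx":0,"ty":-0.08,"tz":3,"wx":0,"wy":0,"wz":0,"claw":0},{"tx":0,"ty":-0.08,"tz":5,"wx":0,"wy":0,"wz":0,"claw":0},{"tx":0,"ty":-0.08,"tz":7,"wx":0,"wy":0,"wz":0,"claw":0},{"tx":0,"ty":-0.08,"tz":8.5,"wx":0,"wy":0,"wz":0,"claw":0},{"tx":0,"ty":-0.08,"tz":9.1,"wx":0,"wy":0,"wz":0,"claw":0},{"tx":0,"ty":-0.08,"tz":9.1,"wx":0,"wy":0,"wz":0,"claw":0},{"tx":0,"ty":-0.08,"tz":9.1,"wx":0,"wy":0,"wz":0,"claw":0}]'
python3 f.py
python3 - <<'E'
from h import *
for n,c in [("wrist",(170,310,240,400)),("scene",(260,370,170,310))]:
    im,d=vision.get_image(n); a=im[c[0]:c[1],c[2]:c[3]]; cv2.imwrite(f"pics/{n[0]}8.png",cv2.resize(a,(680,int(680*a.shape[0]/a.shape[1])),interpolation=2))
E
```

```text
clock: 20.88
position: [0.5777, -0.1857, 0.0695]
ee_rot: [0.451, -3.109, 0.0]
force: [0.1, -0.2, -2.4]
width: 0.131
[ 0.5777 -0.1857  0.0695] hdg -163.49 F [ 0.1 -0.2 -2.4] T [ 0.057  0.035 -0.011] w 12.1 20.8833
```

View pics/w8.png

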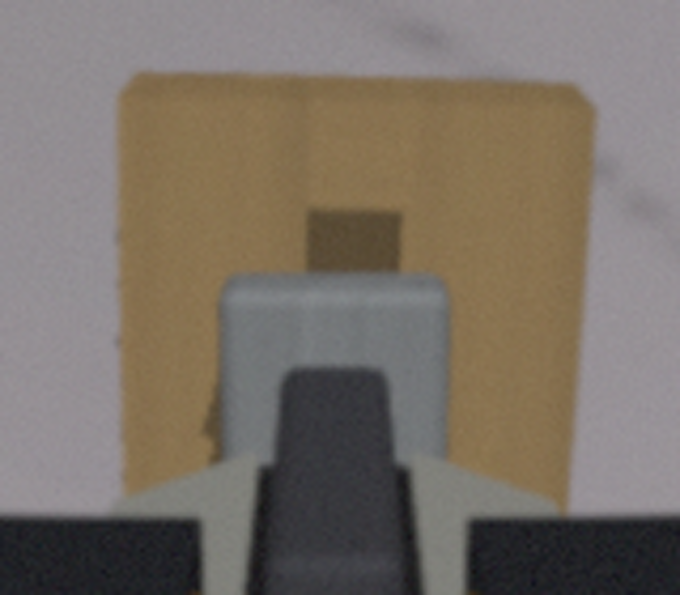

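View pics/s8.png

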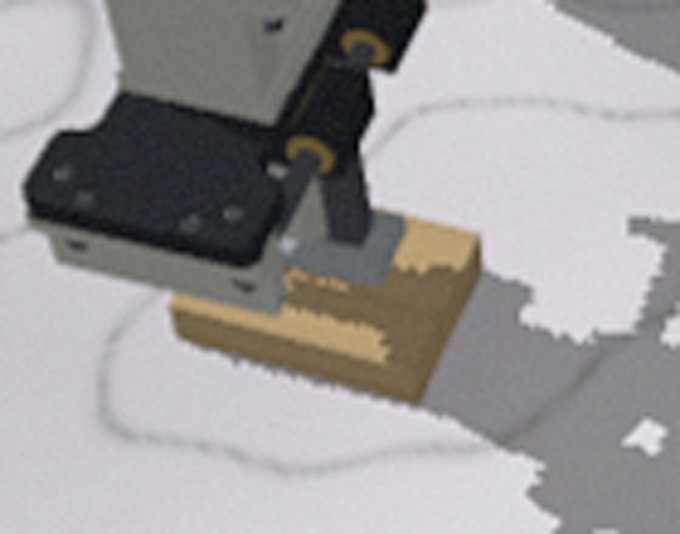

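The slot centre (col 354) is about 1.8 mm in +tool y from the crossbar centre (col 334), and the rest is turned about 1.5°. I correct both and lower.

```bash
python3 -m handwheel '[{"tx":0,"ty":0.16,"tz":0,"wx":0,"wy":0,"wz":1,"claw":0},{"tx":0,"ty":0.16,"tz":0,"wx":0,"wy":0,"wz":1,"claw":0},{"tx":0,"ty":0.16,"tz":0.3,"wx":0,"wy":0,"wz":1,"claw":0},{"tx":0,"ty":0.16,"tz":0.6,"wx":0,"wy":0,"wz":1,"claw":0},{"tx":0,"ty":0.16,"tz":0.8,"wx":0,"wy":0,"wz":1,"claw":0},{"tx":0,"ty":0.16,"tz":0.8,"wx":0,"wy":0,"wz":1,"claw":0}]'; python3 f.py
```

```text
clock: 21.48
position: [0.5767, -0.1839, 0.0609]
ee_rot: [0.424, -3.112, -0.001]
force: [-0.7, 0.8, -3.2]
width: 0.13
[ 0.5767 -0.1839  0.0609] hdg -164.48 F [-0.7  0.8 -3.2] T [0.037 0.05  0.018] w 11.9 21.4833
```

Tips are 4 mm into the slot with no force. I lower the rest in small steps.

```bash
python3 -m handwheel '[{"tx":0,"ty":0,"tz":0.2,"wx":0,"wy":0,"wz":0,"claw":0},{"tx":0,"ty":0,"tz":0.4,"wx":0,"wy":0,"wz":0,"claw":0},{"tx":0,"ty":0,"tz":0.6,"wx":0,"wy":0,"wz":0,"claw":0},{"tx":0,"ty":0,"tz":0.7,"wx":0,"wy":0,"wz":0,"claw":0},{"tx":0,"ty":0,"tz":0.7,"wx":0,"wy":0,"wz":0,"claw":0}]'; python3 f.py
python3 -m handwheel '[{"tx":0,"ty":0,"tz":0.05,"wx":0,"wy":0,"wz":0,"claw":0},{"tx":0,"ty":0,"tz":0.08,"wx":0,"wy":0,"wz":0,"claw":0},{"tx":0,"ty":0,"tz":0.08,"wx":0,"wy":0,"wz":0,"claw":0}]'; python3 f.py
```

```text
clock: 21.9
position: [0.577, -0.184, 0.0541]
ee_rot: [0.424, -3.112, -0.0]
force: [-0.6, 0.8, -2.8]
width: 0.128
[ 0.577  -0.184   0.0541] hdg -164.48 F [-0.6  0.8 -2.8] T [ 0.055  0.027 -0.004] w 11.8 21.9
clock: 22.15
position: [0.5772, -0.184, 0.0537]
ee_rot: [-0.424, 3.113, -0.0]
force: [-0.6, 0.2, -2.9]
width: 0.13
[ 0.5772 -0.184   0.0537] hdg -164.48 F [-0.6  0.2 -2.9] T [ 0.008  0.045 -0.021] w 12.0 22.15
```

```bash
python3 -m handwheel '[{"tx":0,"ty":0,"tz":0.05,"wx":0,"wy":0,"wz":0,"claw":0},{"tx":0,"ty":0,"tz":0.05,"wx":0,"wy":0,"wz":0,"claw":0}]'; python3 f.py
python3 -m handwheel '[{"tx":0,"ty":0,"tz":0.05,"wx":0,"wy":0,"wz":0,"claw":0},{"tx":0,"ty":0,"tz":0.05,"wx":0,"wy":0,"wz":0,"claw":0}]'; python3 f.py
```

```text
clock: 22.32
position: [0.5772, -0.184, 0.0532]
ee_rot: [-0.424, 3.113, 0.0]
force: [0.3, 0.3, -2.8]
width: 0.13
[ 0.5772 -0.184   0.0532] hdg -164.48 F [ 0.3  0.3 -2.8] T [0.067 0.033 0.023] w 12.0 22.3167
clock: 22.48
position: [0.5772, -0.184, 0.0529]
ee_rot: [-0.424, 3.113, -0.0]
force: [-0.7, -0.1, 1.1]
width: 0.127
[ 0.5772 -0.184   0.0529] hdg -164.48 F [-0.7 -0.1  1.1] T [ 0.133  0.226 -0.055] w 11.7 22.4833
```

Contact with the rest at z = 0.0529, the same height as at pickup. I release and retract.

```bash
python3 -m handwheel '[{"tx":0,"ty":0,"tz":0,"wx":0,"wy":0,"wz":0,"claw":0.2},{"tx":0,"ty":0,"tz":0,"wx":0,"wy":0,"wz":0,"claw":0.3},{"tx":0,"ty":0,"tz":0,"wx":0,"wy":0,"wz":0,"claw":0.4},{"tx":0,"ty":0,"tz":0,"wx":0,"wy":0,"wz":0,"claw":0.5},{"tx":0,"ty":0,"tz":0,"wx":0,"wy":0,"wz":0,"claw":0.6},{"tx":0,"ty":0,"tz":0,"wx":0,"wy":0,"wz":0,"claw":0.6},{"tx":0,"ty":0,"tz":0,"wx":0,"wy":0,"wz":0,"claw":0.6},{"tx":0,"ty":0,"tz":0,"wx":0,"wy":0,"wz":0,"claw":0.6}]'; python3 f.py
python3 -m handwheel '[{"tx":0,"ty":0,"tz":-1,"wx":0,"wy":0,"wz":0,"claw":0.6},{"tx":0,"ty":0,"tz":-3,"wx":0,"wy":0,"wz":0,"claw":0.6},{"tx":0,"ty":0,"tz":-6,"wx":0,"wy":0,"wz":0,"claw":0.6},{"tx":0,"ty":0,"tz":-9,"wx":0,"wy":0,"wz":0,"claw":0.6},{"tx":0,"ty":0,"tz":-12,"wx":0,"wy":0,"wz":0,"claw":0.6},{"tx":0,"ty":0,"tz":-12,"wx":0,"wy":0,"wz":0,"claw":0.6},{"tx":0,"ty":0,"tz":-12,"wx":0,"wy":0,"wz":0,"claw":0.6},{"tx":0,"ty":0,"tz":-12,"wx":0,"wy":0,"wz":0,"claw":0.6}]'; python3 f.py
python3 - <<'E'
from h import *
s,p,r=tool(); T=r.as_matrix(); im,d=vision.get_image("wrist"); cv2.imwrite("pics/w9.png",im); np.savez("pics/w9s.npz",p=s["position"],r=s["ee_rot"])
im,d=vision.get_image("scene"); cv2.imwrite("pics/s9.png",im)
W=cloud("scene",d); m0=(d>0)&(np.hypot(W[...,0]-.579,W[...,1]+.185)<.06)
for a,b in [(.015,.026),(.028,.04),(.06,.085)]:
    P=W[m0&(W[...,2]>a)&(W[...,2]<b)]; print(a,P.mean(0).round(4),rect(P),P[:,2].max().round(4))
E
```

```text
clock: 23.15
position: [0.5771, -0.184, 0.0526]
ee_rot: [0.424, -3.113, -0.0]
force: [-0.7, -0.2, -0.1]
width: 0.592
[ 0.5771 -0.184   0.0526] hdg -164.48 F [-0.7 -0.2 -0.1] T [0.067 0.056 0.017] w 54.5 23.15
clock: 23.82
position: [0.577, -0.1839, 0.1729]
ee_rot: [-0.424, 3.113, 0.0]
force: [-0.0, 0.5, -0.1]
width: 0.602
[ 0.577  -0.1839  0.1729] hdg -164.48 F [-0.   0.5 -0.1] T [0.034 0.04  0.012] w 55.4 23.8167
0.015 [ 0.5848 -0.1914  0.0202] [array([ 577.6, -185.2]), array([91.9, 62.8]), np.float64(16.0)] 0.026
0.028 [ 0.5837 -0.1888  0.0317] [array([ 579. , -186.3]), array([56.7, 27.3]), np.float64(19.0)] 0.04
0.06 [ 0.5803 -0.187   0.0743] [array([ 578.5, -184.5]), array([40.9, 14.8]), np.float64(14.6)] 0.0849
```

View pics/w9.png

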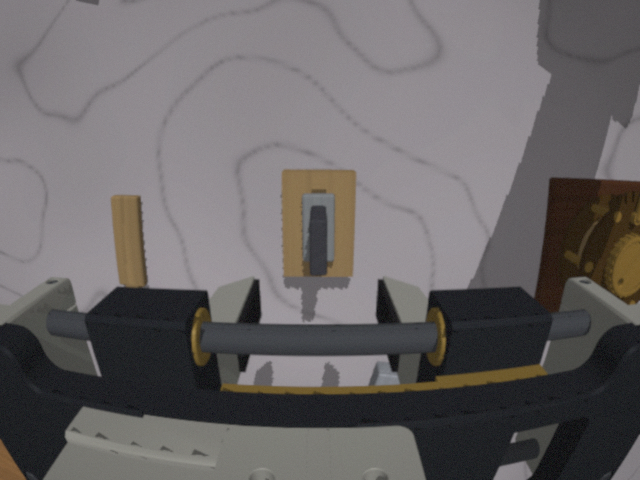

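View pics/s9.png

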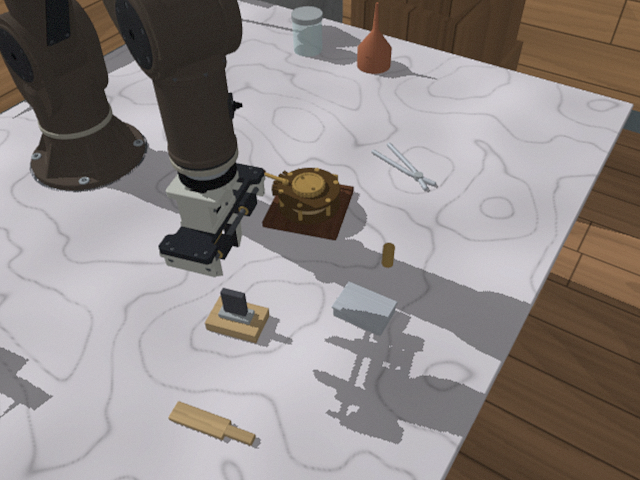

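The wrist and scene views show the spanner standing in its rest as at the start, at (318,240) and (234,303), with the bystanders in place. One last check of the ring from the top camera before handing in.

```bash
python3 - <<'E'
from h import *
im,d=vision.get_image("top"); a=im[280:335,250:305]; cv2.imwrite("pics/t9z.png",cv2.convertScaleAbs(cv2.resize(a,(550,550),interpolation=2),alpha=1.5))
W=cloud("top",d)
def line(I):
    b=I[...,0].astype(float)-I[...,2]
    m=np.zeros((480,640),bool); m[296:322,266:292]=True
    mm=m&(b>-12)&(I.sum(2)<200); v,u=np.nonzero(mm); return list(zip(u,v))
print(line(im)); print(line(cv2.imread("pics/top0.png")))
E
```

```text
[(np.int64(279), np.int64(298)), (np.int64(280), np.int64(298)), (np.int64(281), np.int64(298)), (np.int64(279), np.int64(299)), (np.int64(280), np.int64(299)), (np.int64(281), np.int64(299)), (np.int64(272), np.int64(315)), (np.int64(271), np.int64(316)), (np.int64(272), np.int64(316)), (np.int64(273), np.int64(316)), (np.int64(272), np.int64(317))]
[(np.int64(288), np.int64(296)), (np.int64(272), np.int64(297)), (np.int64(273), np.int64(297)), (np.int64(272), np.int64(298)), (np.int64(273), np.int64(298)), (np.int64(274), np.int64(298)), (np.int64(272), np.int64(299)), (np.int64(273), np.int64(299)), (np.int64(274), np.int64(299)), (np.int64(279), np.int64(315)), (np.int64(280), np.int64(315)), (np.int64(278), np.int64(316)), (np.int64(279), np.int64(316)), (np.int64(280), np.int64(316)), (np.int64(278), np.int64(317)), (np.int64(279), np.int64(317)), (np.int64(280), np.int64(317)), (np.int64(288), np.int64(318)), (np.int64(283), np.int64(321))]
```

View pics/t9z.png

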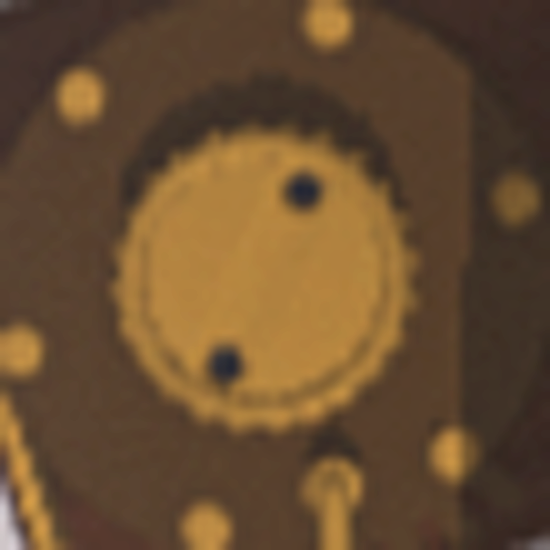

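```bash
python3 -c "
from cell import arm,sensors
print(sensors.observe()['force'],arm.sign_off())"
```

```text
the job is handed in; nothing more can be done
[ 1.23899111 -0.36231428  0.96540983] None
```

The lock ring is turned up against its stop, the spanner is back in its rest, and I handed the job in at about 24 s of the 72 s allowed. No verdict is reported.

- **Seating:** I lined the spanner up with the ring's holes by camera and felt downwards in small steps. Both prongs dropped in without measurable force and went about 7.5 mm deep, and only then did I turn.
- **Turning:** The ring turned clockwise with a steady drag of about 0.25 N m. Over the last 3° the moment rose to about 1.03 N m, against the 1.2 N m limit, which I took as the stop. I then eased back until the moment was zero and lifted out.
- **Parking:** The spanner came down on the rest at the same height as at pickup, and I released it. The wrist and scene pictures show it standing as at the start, with the bystanders looking undisturbed by eye; I took no measurements of them.

**Checks that disagreed:**
- **Ring turn:** The top camera gives a turn of about 43–44°, while the wrist heading gives about 47°. The top reading is only good to a couple of degrees, and the moment rise is my main evidence for the stop.
- **Wrist camera offset:** The wrist camera read 1–2 mm off sideways, and I corrected for it both at the ring and at the rest.

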